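# Lever the press-on lid off a chalk tin

## Task

Open the tin: push the turned-up end of the tin lever into the notch under the lug of the lid and lever the lid up there until it snaps free of the tin. Then lift the lid off and set it down in the steel tray, right way up, and leave the lever lying flat on the bench outside the tray. Do not drop or fling the lid or the lever, and leave the jar, the clay pot and the brush where they are.

Things in the scene. Friction and masses are not known exactly. Their poses are not given: they have to be found in the camera images.
- tin_ledge (a point): Round bare-steel tin, 108 mm across, in a wooden stand (140 x 140 x 30 mm) screwed to the bench: it does not move. Its flat shoulder, 100 mm above the bench, runs from 54 mm to 25 mm from the tin's axis (the mouth). Point: on the shoulder in front of the lid's notch, 46 mm from the axis; x points outwards from the axis through the notch, z up.
- lid_center (a point): Bare-steel press-on lid: a round flange 64 mm across, 8.5 mm thick, flat on the shoulder, with one small lug at the notch, over a plug 47 mm across and 10 mm deep in the mouth. Point: centre of the flange half-way up, 4.25 mm over the shoulder when shut, 14.25 mm above the plug's underside. x points to the lug, z up. Once levered free it stays propped, leaning, and lifts straight off with little force.
- lid_notch (a point): Mouth of the notch: middle of the underside of the lug's edge, 36 mm from the lid's axis, 5 mm over the shoulder when shut. Lug 20 mm wide, 3.5 mm thick; the notch under it is 18 mm wide at its back wall, 12.5 mm further in. Two sprung catches near it hold the lid: about 12 N up here; raised about 5 mm it snaps free and stays 6 to 11 mm up. Axes as lid_center.
- lever_grip (a point): Tin lever: dark wooden grip 100 x 22 x 20 mm (long, wide, thick) lying on the bench, a flat steel bar 14 mm wide along its underside, the last 24 mm turned up by 30 degrees. 155 mm long, 0.12 kg. Point: centre of the grip, 10 mm above the bench as it lies; x along the grip to the blade, z up (the side to which the blade turns).
- lever_heel (a point): Heel of the lever: the underside of the bend where the bar turns up, 85 mm ahead of the grip's centre and 10 mm below it in the lever's axes; the bar rocks on it. With the grip sloping up from the heel at 30 degrees the blade lies flat; lowering the grip about the heel to nearly level raises the tip about 10 mm. Axes as lever_grip.
- lever_tip (a point): Edge of the lever's blade on its underside, 24 mm from the heel, 105.8 mm ahead of the grip's centre and 2 mm above it as the lever lies. The blade is 2.5 mm thick and 14 mm wide. Axes as lever_grip.
- tray: Shallow square tray of dark steel, 170 x 170 mm, walls 12 mm high and 3 mm thick, floor 3 mm thick; it stands fast on the bench. Origin at the centre of its underside, z up.
- jar: Bystander: open glass jar, 68 mm across, 85 mm high, loose. Origin at the centre of its underside.
- claypot: Bystander: clay pot, about 96 mm across, 85 mm high, loose. Origin at the centre of its underside.
- brush: Bystander: wooden brush lying on the bench, loose. Origin under its middle.
Things that resemble listed ones, but are neither listed nor needed, are in the scene too. What is shaped like the part that bears lever_grip but blue or red is not meant.

How it is judged:
On the way, in this order (a step that is already met when the one before it is completed fails the run):
1. the lever's blade lifts the lid's lug by more than 2 mm, with no finger on the lid (z of lid_notch in the frame of tin_ledge above 0.007 m and contact force between lever and lid above 2 N and contact force between the fingers and lid below 0.3 N).
2. the lid has snapped free at the notch (lug raised more than 5.5 mm), still untouched by the fingers (z of lid_notch in the frame of tin_ledge above 0.0105 m and contact force between the fingers and lid below 0.3 N), for 0.1 s.
At the end, for the whole second after the job is handed in: The lid lies flat on the floor of the tray (wholly inside its walls, within 0.15 rad of level), right way up with the plug down, and the lever lies flat on the bench outside the tray, its grip's centre less than 18 mm up; both are released and at rest (x of lid_center in the frame of tray between -0.054 and 0.054 m and y of lid_center in the frame of tray between -0.054 and 0.054 m and z of lid_center in the frame of tray below 0.022 m and angle between lid_center's own z axis and vertical below 0.15 rad and linear speed of each of lid, lever below 0.02 m/s and height (world z) of lever_grip below 0.018 m and height (world z) of lever_tip below 0.03 m and horizontal distance between lever_grip and tray above 0.1 m); the robot touches nothing.
It fails at once if the lever is dropped (moves faster than 0.6 m/s out of the fingers) (linear speed of lever above 0.6 m/s and contact force between the fingers and lever below 0.05 N).
It fails at once if the lid is flung or dropped (moves faster than 0.7 m/s out of the fingers) (linear speed of lid above 0.7 m/s and contact force between the fingers and lid below 0.05 N).
It fails at once if the jar is moved by more than 30 mm (distance of jar from where it was at the start of the episode above 0.03 m).
It fails at once if the clay pot is moved by more than 30 mm (distance of claypot from where it was at the start of the episode above 0.03 m).
It fails at once if the brush is moved by more than 30 mm (distance of brush from where it was at the start of the episode above 0.03 m).
It also fails if it takes over 72 s, if anything falls off the work surface, if the arm or the gripper's body presses on something with over 40 N, if the wrist force passes 120 N, or if a joint passes its speed limit or range.

## Robot

A 6-joint arm with a two-finger parallel gripper is mounted at the origin on the work surface. World frame = base frame: x ahead of the robot, y to its left, z up, the work surface at z = 0. Lengths are in m, angles in rad, forces in N, time in s.
With the tool pointing down it reaches from about 0.325 to 0.9 m from the base axis. Payload 3.5 kg.
Tool frame: the origin (TCP) lies at the very end of the fingers, on their centre line; the grasp point (between the pads) lies 19 mm behind it; z points along the fingers, y is the direction in which the jaws open and shut (so a half turn about z gives the same grasp; the last joint's range is limited). The gripper opens to 85 mm and grips with 20 to 120 N. Pads are 22 mm wide; open, the fingers measure 114 mm over their backs; the gripper's body (76 mm by 85 mm) begins 54 mm behind the grasp point. The pads swing forward as they close: fully open they stand 13 mm farther back than shut.
Start: joints at [-1.236, 0.276, -0.026, 1.268, 0, 1.467], TCP at [0.265, -0.566, 0.231] pointing down, gripper open.
Joint ranges: [-3.12, 3.12], [-0.85, 1.88], [-1.08, 1.24], [-1.95, 2.15], [-1.57, 1.53], [-3.14, 3.14]. Speed limits (rad/s): [2.57, 2.57, 3.14, 3.14, 3.14, 3.14].

## Interface

Orientations are given as a rotation vector (axis times angle).
In Python, from workcell import arm gives the robot as it stands.
- The arm moves only by the tool jog_arm, never from a script. Its arguments are lists of equal length, an entry for each row: "hand": the opening, from 0 (shut) to 1 (fully open); "xyz": the shift along the tool's x, y, z in cm, a list of three; "twist": the turn about the tool's z in degrees. In form: {"hand": [hand, ...], "xyz": [[dx, dy, dz], ...], "twist": [twist, ...]}. A call has 1 to 8 rows; each row is the pose to reach, as a shift and turn from the pose commanded when the call began, along the tool's axes at that moment; what a row does not reach only later rows make up. A row lasts 1/8 s, in which the tool goes at most 62.5 mm and 10.7 degrees, less where a joint would pass 70% of its speed; a pose out of reach is approached as far as the arm can. A call with a gripper value outside its range is refused whole. The fingers move at their own pace and stop on an object; "grip_force" is the grip in N (left out, the last holds). Time passes only in rows, so rows that repeat a pose let the fingers close. It gives the time, the measured TCP pose, the force and the opening at its end, in the units of the state.
- arm.get_obs(): the state, without advancing time (a new reading comes with each control period).
- arm.capture(name): name is "side" or "top"; returns the picture (384x512x3 uint8, blue, green, red); there is no depth.
- arm.calibration(name): a dict with "camera_matrix" (3x3 intrinsics, pixels), "k1" (the pictures are not rectified: a ray, as slopes to the right and down, at radius r is drawn at 1 + k1 r^2 times it, then the intrinsics apply), "pose" (4x4, takes a point from camera to world coordinates). Camera axes: x right, y down, z forward; pixel columns grow to the right and rows downward; lengths in m; the calibration is good to about 2 mm. A picture is of the moment at which its call begins. calibration takes no time and is no camera call.
- arm.hand_in(): hands the job in, once; it reports no verdict.
The state is a dict: "clock": time; "joints": joint angles; "joint_velocities": joint speeds; "tau": joint torques, N m; "eef_pos": TCP position; "tcp_rot": TCP orientation; "ft_force": force on the tool from outside, world axes, zero at the start; "moment": the same for the moment, N m; "finger_gap": opening from 0.0 (shut) to 1.0 (fully open).
Only numpy, scipy, OpenCV 4.12 (cv2) and the standard library are available. Lean on these libraries where they do the work, as an engineer would, in place of code of your own. Each camera call takes 0.05 s, during which the arm holds its last target. There are 200 camera calls.

## Working session

There is one attempt and no reset: what is moved stays moved. The work goes in short steps, Python scripts to look and compute and a tool call to move; the robot and the scene stay as the last step left them, time stands still between calls to the robot, and variables do not carry over. Pictures are saved under pics/ and viewed, about 8 in all and at most 12, crops included, and the job is handed in when it is done.

Besides the shell and the picture viewer there is one more tool, called by a JSON object that holds its "method" and its "body", one argument or row to a line. jog_arm: Moves the arm, as the interface text tells. Its arguments: {"type":"object","properties":{"hand":{"type":"array"},"xyz":{"type":"array"},"twist":{"type":"array"},"grip_force":{"type":"number"}},"required":["hand","xyz","twist"]}

```bash
mkdir -p pics; ls; cat > h.py <<'E'
import numpy as np, cv2
from workcell import arm
from scipy.spatial.transform import Rotation as R
def ray(name,u,v):
    c=arm.calibration(name);K=np.array(c['camera_matrix']);T=np.array(c['pose'])
    d=np.array([(u-K[0,2])/K[0,0],(v-K[1,2])/K[1,1]]);s=d.copy()
    for _ in range(20): s=d/(1+c['k1']*(s@s))
    return T[:3,3],T[:3,:3]@np.r_[s,1]
def pt(name,u,v,z):
    o,d=ray(name,u,v);return o+d*(z-o[2])/d[2]
def proj(name,p):
    c=arm.calibration(name);K=np.array(c['camera_matrix']);T=np.array(c['pose'])
    q=T[:3,:3].T@(np.array(p)-T[:3,3]);s=q[:2]/q[2];s=s*(1+c['k1']*(s@s))
    return K[:2,:2]@s+K[:2,2]
def tri(a,b):
    (o1,d1),(o2,d2)=ray(*a),ray(*b)
    A=np.c_[d1,-d2];t=np.linalg.lstsq(A,o2-o1,rcond=None)[0]
    p,q=o1+t[0]*d1,o2+t[1]*d2;return (p+q)/2,np.linalg.norm(p-q)
E
python3 - <<'E'
from h import *
for n in("top","side"):
    cv2.imwrite(f"pics/{n}0.png",arm.capture(n)); c=arm.calibration(n);print(n,c)
print(arm.get_obs())
a,b=cv2.imread("pics/top0.png"),cv2.imread("pics/side0.png")
E
```

```text
pics
top {'camera_matrix': array([[354.63482379,   0.        , 259.62605473],
       [  0.        , 354.63482379, 192.95067776],
       [  0.        ,   0.        ,   1.        ]]), 'k1': -0.0304125264496217, 'pose': array([[-0.00793059, -0.9858719 ,  0.16731321,  0.34123849],
       [-0.99991289,  0.00605301, -0.01172894,  0.00340939],
       [ 0.01055049, -0.16739165, -0.98583402,  1.14598593],
       [ 0.        ,  0.        ,  0.        ,  1.        ]])}
side {'camera_matrix': array([[398.57192062,   0.        , 248.55225492],
       [  0.        , 398.57192062, 195.55327161],
       [  0.        ,   0.        ,   1.        ]]), 'k1': 0.001973616113572538, 'pose': array([[-0.85102181, -0.27871727,  0.44506017, -0.05681227],
       [-0.52472196,  0.4847534 , -0.69977211,  0.91543194],
       [-0.02070586, -0.82905418, -0.55878479,  0.82398118],
       [ 0.        ,  0.        ,  0.        ,  1.        ]])}
{'clock': 0.1, 'joints': array([-1.23643128e+00,  2.77045238e-01, -2.77349348e-02,  1.26797004e+00,
       -1.69497962e-05,  1.46737854e+00]), 'joint_velocities': array([-0.00139164, -0.00249648,  0.00562718, -0.00014254,  0.00056689,
       -0.00013613]), 'tau': array([ 1.98543576e-04, -4.46706748e+01,  2.96128857e+01,  8.47709889e-03,
       -1.09546768e-04, -1.71796546e-05]), 'eef_pos': array([ 0.26470686, -0.56541533,  0.2302829 ]), 'tcp_rot': array([-3.06473772e+00, -6.81768367e-01,  3.79832618e-04]), 'ft_force': array([-0.1797712 , -0.03721133,  0.05811135]), 'moment': array([ 4.52788009e-03,  2.91994084e-05, -6.15160999e-02]), 'finger_gap': 0.9982638916119824}
```

View pics/top0.png

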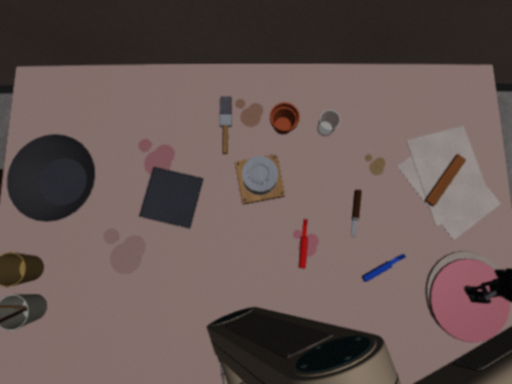

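View pics/side0.png

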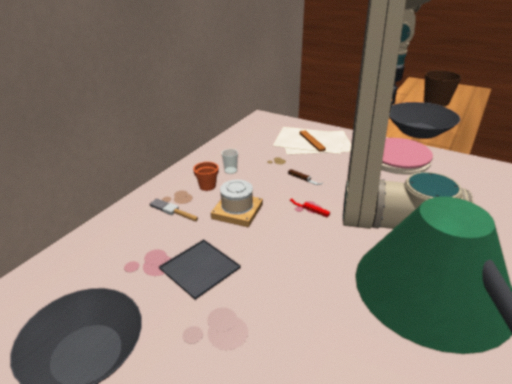

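Candidates for the lever in the top view: the dark-wood tool at (356,210), the red one (304,245), the blue one (383,268), and the brown stick on paper (446,180). The dark-wood tool with the steel blade fits the description. Next is one close crop of the lever and tin.

```bash
python3 - <<'E'
from h import *
a,b=cv2.imread("pics/top0.png"),cv2.imread("pics/side0.png")
def crop(i,x,y,w,h,W,H): return cv2.resize(i[y:y+h,x:x+w],(W,H),interpolation=cv2.INTER_CUBIC)
r1=np.hstack([crop(a,230,148,60,60,400,300*4//3)[:300*4//3],crop(a,330,183,52,60,400,400)])
r1=np.hstack([crop(a,232,148,56,56,400,300) if 0 else cv2.resize(a[150:206,228:292],(400,300),interpolation=cv2.INTER_CUBIC),cv2.resize(a[184:244,316:396],(400,300),interpolation=cv2.INTER_CUBIC)])
r2=np.hstack([cv2.resize(b[172:226,204:276],(400,300),interpolation=cv2.INTER_CUBIC),cv2.resize(b[160:196,280:328],(400,300),interpolation=cv2.INTER_CUBIC)])
o=np.vstack([r1,r2]); o=np.clip(o*1.4,0,255).astype(np.uint8)
cv2.imwrite("pics/crop1.png",o)
E
```

```text
(no output)
```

View pics/crop1.png

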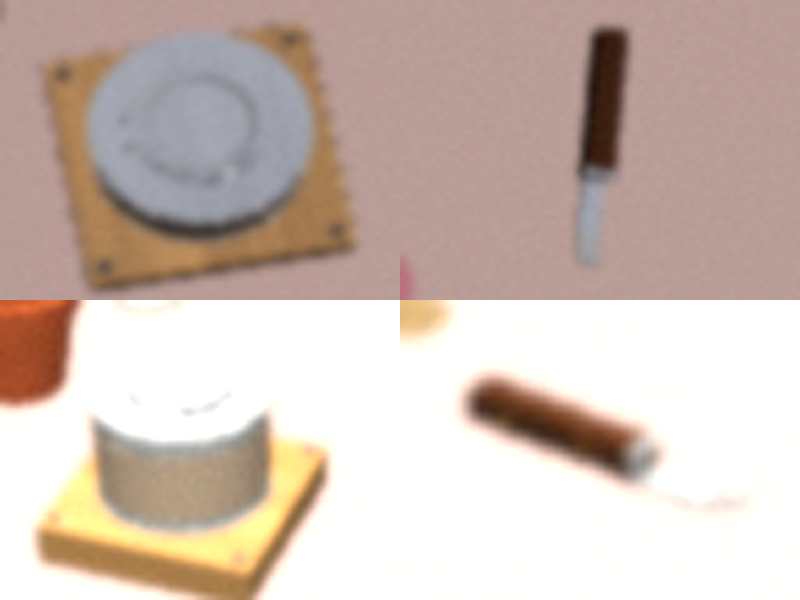

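Crop: the dark lever has its grip from top px (357.8,190) to (355.4,218) and its tip at about (353.5,236.6), pointing at the robot. The lid's relief is faint, with a bright spot near (265.6,181.4) that might be the lug. I'll average frames and stretch contrast to find it.

```bash
python3 - <<'E'
from h import *
from scipy import ndimage
av={n:np.mean([arm.capture(n).astype(float) for _ in range(8)],0) for n in("top","side")}
np.savez("av.npz",**av)
t=av["top"]
g=t@[.114,.587,.299]
def z(n,u,v,w,h,W,H):
    i=(av[n]@[.114,.587,.299])[v:v+h,u:u+w]; i=cv2.resize(i,(W,H),interpolation=cv2.INTER_CUBIC)
    return i
a=z("top",240,154,40,40,400,400);b=z("side",216,176,40,30,400,300)
lo,hi=120,0
def st(i,l,h): return np.clip((i-l)/(h-l)*255,0,255).astype(np.uint8)
a=st(a,*np.percentile(a,[25,99.8]));b=st(b,*np.percentile(b,[40,99.8]))
b=cv2.copyMakeBorder(b,0,100,0,0,cv2.BORDER_CONSTANT)
cv2.imwrite("pics/lid1.png",np.hstack([a,b]))
# lever
hsv=cv2.cvtColor(t.astype(np.uint8),cv2.COLOR_BGR2HSV)
sub=np.zeros_like(g,bool);sub[180:245,335:385]=1
m=(g<70)&sub; ys,xs=np.nonzero(m);print("grip px",xs.mean(),ys.mean(),len(xs))
p=np.array([pt("top",x,y,.020)[:2] for x,y in zip(xs,ys)]);c=p.mean(0);w,V=np.linalg.eigh(np.cov((p-c).T));print("grip c",c,"dir",V[:,1],"len,w",np.sqrt(12*w[::-1]))
print("tip",pt("top",353.5,236,.012))
for u,v in((235,25),(0,0)):pass
# stand corners top z=.03 (screws), tin top z=.1
S=[(228+x/6.25,150+y/5.357) for x,y in((63,75),(290,38),(336,231),(104,267))]
P=np.array([pt("top",*s,.03) for s in S]);print("screws",P.round(4),P.mean(0))
C=pt("top",228+200/6.25,150+125/5.357,.1);print("tin top",C,"side proj",proj("side",C),proj("side",P.mean(0)))
# tray
m=((g<75)&(np.indices(g.shape)[1]>130)&(np.indices(g.shape)[1]<210)&(np.indices(g.shape)[0]>160)&(np.indices(g.shape)[0]<235)).astype(np.uint8)
r=cv2.minAreaRect(np.argwhere(m)[:,::-1].astype(np.float32));print(r);bx=cv2.boxPoints(r);Q=np.array([pt("top",*q,.012) for q in bx]);print("tray",Q.round(3),Q.mean(0))
E
```

```text
grip px 356.135 203.625 200
grip c [ 0.49565669 -0.32059674] dir [-0.98784765  0.15542527] len,w [0.0916496  0.02293506]
tip [ 0.39234534 -0.30891854  0.012     ]
screws [[ 0.6261  0.0591  0.03  ]
 [ 0.6486 -0.0588  0.03  ]
 [ 0.5297 -0.0806  0.03  ]
 [ 0.5087  0.038   0.03  ]] [ 0.57825252 -0.01058202  0.03      ]
tin top [ 0.57885291 -0.01064144  0.1       ] side proj [236.60155289 187.83296368] [237.49849868 204.93867515]
((170.64706420898438, 196.91177368164062), (53.11530303955078, 52.3876953125), 14.03624439239502)
tray [[0.461 0.379 0.012]
 [0.629 0.345 0.012]
 [0.585 0.175 0.012]
 [0.419 0.213 0.012]] [0.52353423 0.27804826 0.012     ]
```

View pics/lid1.png

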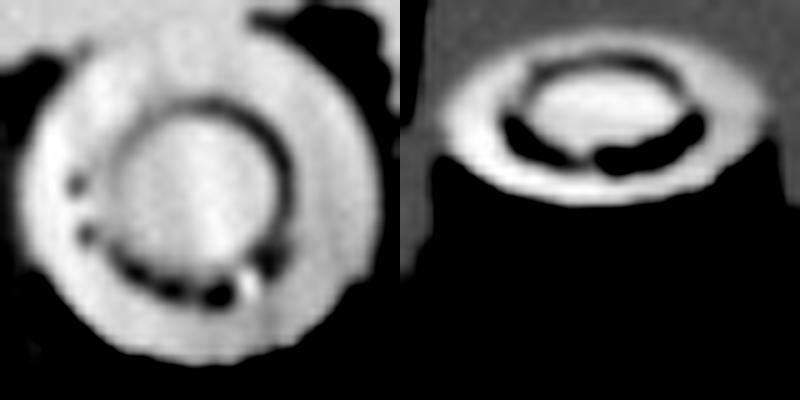

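```bash
python3 - <<'E'
from h import *
C=np.array([.5788,-.0106,.1])
for nm,n,u,v,z in(("bright","top",240+24.8,154+28,.107),("spotA","top",247.5,172.5,.1),("spotB","top",248.5,177.5,.1),("sidegap","side",216+18,176+16.2,.1085),("sidegap-low","side",234,192.2,.103),("sideTL","side",216+11.5,182.5,.1085),("sideR","side",216+29.5,186,.1085)):
    p=pt(n,u,v,z)-C;print(nm,p[:2].round(4),"r",np.hypot(*p[:2]).round(4),"az",np.degrees(np.arctan2(p[1],p[0])).round(1), "other", proj("side" if n=="top" else "top",p+C).round(1))
av=np.load("av.npz")
# unwrap both views about tin axis at z=.1085, contrast-stretched polar maps: rows radius 20..50mm, cols azimuth
out=[]
for n in("top","side"):
    g=(av[n]@[.114,.587,.299]).astype(np.float32)
    az=np.radians(np.linspace(-180,180,720));rr=np.linspace(.022,.056,250)
    M=np.array([[proj(n,[C[0]+r*np.cos(a),C[1]+r*np.sin(a),.105]) for a in az[::4]] for r in rr[::5]],np.float32)
    M=cv2.resize(M,(720,250))
    i=cv2.remap(g,M[...,0].copy(),M[...,1].copy(),cv2.INTER_CUBIC);l,h=np.percentile(i,[10,99.5]);i=np.clip((i-l)/(h-l)*255,0,255).astype(np.uint8)
    for d in range(-180,181,30): cv2.putText(i,str(d),(min((d+180)*2,680),12),0,.4,0,1)
    out.append(i)
cv2.imwrite("pics/polar.png",np.vstack(out))
E
```

```text
bright [-0.0281 -0.0141] r 0.0315 az -153.4 other [245.9 186.4]
spotA [0.0028 0.0377] r 0.0378 az 85.7 other [229.6 193. ]
spotB [-0.0126  0.0347] r 0.0369 az 110.0 other [234.  193.9]
sidegap [-0.0144  0.037 ] r 0.0397 az 111.2 other [247.7 177.5]
sidegap-low [-0.0096  0.0302] r 0.0317 az 107.6 other [250.  176.3]
sideTL [ 0.0375 -0.0017] r 0.0376 az -2.6 other [260.5 160.6]
sideR [-0.027  -0.0134] r 0.0302 az -153.7 other [264.6 181.5]Traceback (most recent call last):
  File "<stdin>", line 11, in <module>
  File "h.py", line 12, in proj
    c=arm.calibration(name);K=np.array(c['camera_matrix']);T=np.array(c['pose'])
ValueError: time passes only in moves, steps and waits
```

```bash
python3 - <<'E'
s=open("h.py").read()
s=s.replace("def ray","_c={}\ndef cal(n):\n    if n not in _c: _c[n]=arm.calibration(n)\n    return _c[n]\ndef ray",1).replace("c=arm.calibration(name)","c=cal(name)")
open("h.py","w").write(s)
E
cat > polar.py <<'E'
from h import *
C=np.array([.5788,-.0106,.1])
av=np.load("av.npz")
out=[]
for n in("top","side"):
    g=(av[n]@[.114,.587,.299]).astype(np.float32)
    az=np.radians(np.linspace(-180,180,180));rr=np.linspace(.022,.056,50)
    M=np.array([[proj(n,[C[0]+r*np.cos(a),C[1]+r*np.sin(a),.105]) for a in az] for r in rr],np.float32)
    M=cv2.resize(M,(720,250))
    i=cv2.remap(g,M[...,0].copy(),M[...,1].copy(),cv2.INTER_CUBIC);l,h=np.percentile(i,[10,99.5]);i=np.clip((i-l)/(h-l)*255,0,255).astype(np.uint8)
    for d in range(-180,181,30): cv2.putText(i,str(d),(min((d+180)*2,680),12),0,.4,0,1)
    out.append(i)
cv2.imwrite("pics/polar.png",np.vstack(out))
E
python3 polar.py
```

```text
(no output)
```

View pics/polar.png

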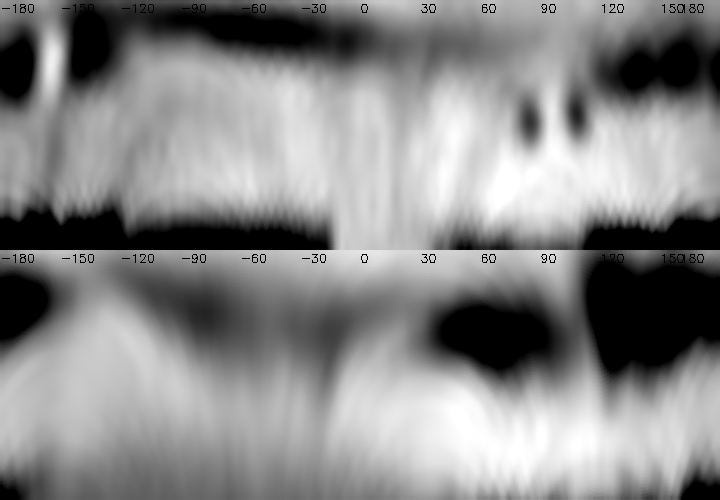

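```bash
python3 - <<'E'
from h import *
av=np.load("av.npz");C=np.array([.5788,-.0106,.1])
def lug(a):
    a=np.radians(a);x=np.array([np.cos(a),np.sin(a),0]);y=np.array([-x[1],x[0],0])
    return [C+r*x+s*.010*y+[0,0,z] for r,s in((.0306,1),(.036,1),(.036,-1),(.0306,-1)) for z in(.005,.0085)]
ims=[]
for ann in(0,1):
  for n,u,v in(("top",241,155),("side",217,173)):
    i=cv2.resize(av[n][v:v+30,u:u+40].astype(np.float32),(400,300),interpolation=cv2.INTER_LANCZOS4)
    g=np.clip((i-40)/(235-40),0,1)**(2.2 if n=="side" else 1.6)*255 if 1 else i
    g=np.clip(g*(1.0 if n=="side" else 2.0),0,255).astype(np.uint8)
    if ann:
        for a,c in((93,(0,0,255)),(-155,(255,0,0))):
            for p in lug(a):
                q=proj(n,p);cv2.circle(g,(int((q[0]-u+.5)*10),int((q[1]-v+.5)*10)),2,c,-1)
        for r,z in((.032,.1085),(.032,.1),(.054,.1)):
            for t in np.linspace(0,2*np.pi,60):
                q=proj(n,[C[0]+r*np.cos(t),C[1]+r*np.sin(t),z]);cv2.circle(g,(int((q[0]-u+.5)*10),int((q[1]-v+.5)*10)),1,(0,200,0),-1)
    ims.append(g)
cv2.imwrite("pics/lug.png",np.vstack([np.hstack(ims[:2]),np.hstack(ims[2:])]))
E
```

```text
(no output)
```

View pics/lug.png

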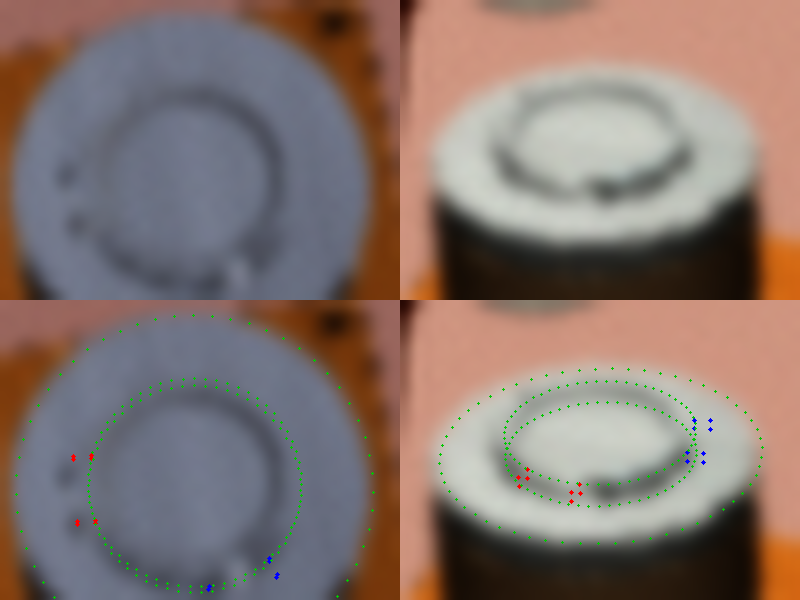

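Pictures so far (6): the lid shows two dark marks side by side on the shoulder at top px (247.5,172.5) and (248.5,177.5), at radius about 37 mm and azimuth 86° to 110°. They bracket the lug at about 98°, pointing to the robot's left. The tool can't tilt, so I'll hold the lever across its grip and pitch it nose-down by pressing the grip's rear on the tin's far rim. First comes the pick-up.

```bash
cat >> h.py <<'E'
def go(x,y,z,az=None):
    """shift (cm, tool axes) and twist to bring TCP to xyz with tool y at azimuth az (deg)"""
    o=arm.get_obs();M=R.from_rotvec(o['tcp_rot']).as_matrix()
    d=M.T@(np.array([x,y,z])-o['eef_pos'])*100
    cur=np.degrees(np.arctan2(M[1,1],M[0,1])); t=0 if az is None else (cur-az+90)%180-90
    print("d",d.round(2),"twist",round(t,1),"| pos",o['eef_pos'].round(4),"yaz",round(cur,1),"F",o['ft_force'].round(1),"gap",round(o['finger_gap'],3),"t",o['clock'])
E
python3 -c "
from h import *
go(.496,-.322,.10,-98.5)
print(np.degrees(arm.get_obs()['joints']).round())"
```

```text
d [ 31.27 -12.32  13.13] twist 33.6 | pos [ 0.265  -0.5661  0.2313] yaz -64.9 F [-1.2 -0.2 -0.3] gap 1.002 t 0.9
[-71.  16.  -2.  73.   0.  84.]
```

{"method": "jog_arm", "body": {
  "hand": [1,1,1,1,0.6,0.6,0.6,0.6],
  "xyz": [
    [31.3,-12.3,9],
    [31.3,-12.3,9],
    [31.3,-12.3,9],
    [31.3,-12.3,11],
    [31.3,-12.3,13],
    [31.3,-12.3,13],
    [31.3,-12.3,13],
    [31.3,-12.3,13]
  ],
  "twist": [33.6,33.6,33.6,33.6,33.6,33.6,33.6,33.6]
}}

```text
clock: 1.9
eef_pos: [0.4964, -0.3224, 0.1016]
tcp_rot: [3.132, -0.233, 0.0]
ft_force: [0.6, -0.4, 0.8]
finger_gap: 0.599
```

```bash
python3 - <<'E'
from h import *
go(.496,-.322,.005,-98.5)
a=arm.capture("side");b=arm.capture("top");cv2.imwrite("pics/s1.png",a);cv2.imwrite("pics/t1.png",b)
x,y=map(int,proj("side",[.48,-.32,.03]));u,v=map(int,proj("top",[.46,-.32,.03]))
print(x,y,u,v)
cv2.imwrite("pics/c2.png",np.hstack([cv2.resize(a[y-40:y+32,max(x-48,0):x+48],(400,300)),cv2.resize(b[v-45:v+45,u-60:u+60],(400,300))]))
E
```

```text
d [-0.05 -0.04  9.66] twist 0.0 | pos [ 0.4964 -0.3224  0.1016] yaz -98.5 F [ 0.6 -0.4  0.8] gap 0.599 t 1.9
302 172 357 214
```

View pics/c2.png

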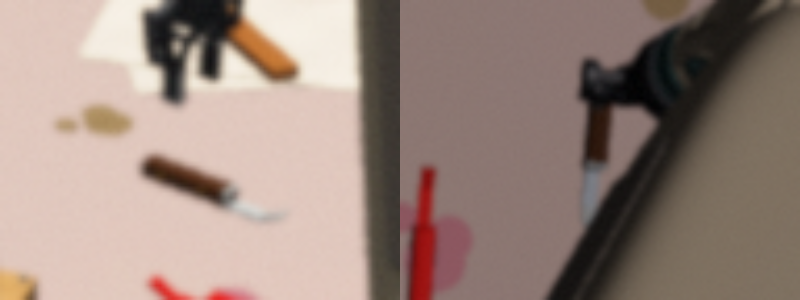

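The gripper hangs over the grip, with the lever at side crop (145–285, 155–215). Descend and close.

{"method": "jog_arm", "body": {
  "hand": [0.6,0.6,0.6,0.6,0.1,0.1,0.1,0.1],
  "xyz": [
    [0,0,5],
    [0,0,8],
    [0,0,9.7],
    [0,0,9.7],
    [0,0,9.7],
    [0,0,9.7],
    [0,0,9.7],
    [0,0,9.7]
  ],
  "twist": [0,0,0,0,0,0,0,0],
  "grip_force": 40
}}

```text
clock: 3.0
eef_pos: [0.4977, -0.3232, 0.0062]
tcp_rot: [3.13, -0.233, 0.005]
ft_force: [-0.7, -0.9, 6.0]
finger_gap: 0.246
```

{"method": "jog_arm", "body": {
  "hand": [0.1,0.1,0.1,0.1,0.1,0.1],
  "xyz": [
    [0,0,0],
    [0,0,0],
    [0,0,0],
    [0,0,-2],
    [0,0,-5],
    [0,0,-8]
  ],
  "twist": [0,0,0,0,0,0]
}}

```text
clock: 3.75
eef_pos: [0.4959, -0.3214, 0.0848]
tcp_rot: [-3.132, 0.233, 0.001]
ft_force: [-0.7, 0.5, -1.2]
finger_gap: 0.243
```

```bash
python3 - <<'E'
from h import *
go(.496,-.322,.19,10)
o=arm.get_obs();print(o['moment'].round(3))
a=arm.capture("side");cv2.imwrite("pics/s2.png",a)
x,y=map(int,proj("side",[.47,-.32,.08]))
cv2.imwrite("pics/c3.png",cv2.resize(a[y-36:y+36,x-48:x+48],(600,450)))
E
```

```text
d [ 1.000e-02  5.000e-02 -1.052e+01] twist 71.5 | pos [ 0.4959 -0.3214  0.0848] yaz -98.5 F [-0.7  0.5 -1.2] gap 0.243 t 3.75
[-0.002 -0.028 -0.002]
```

View pics/c3.png

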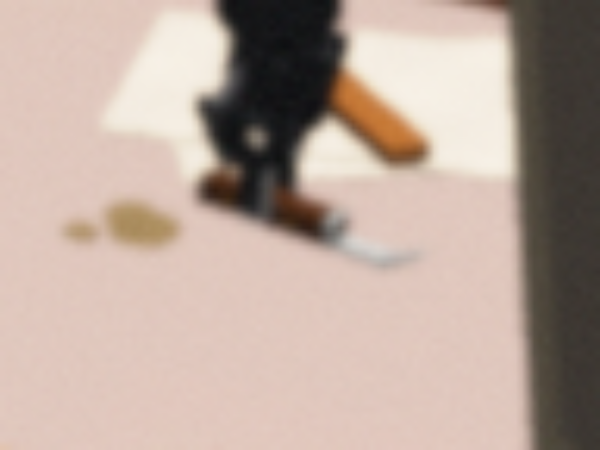

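The lever is held level. Now swing it so the blade points along about −81° and go to the tin's far (−y) side.

```bash
python3 - <<'E'
from h import *
x,y=map(int,proj("side",[.47,-.32,.08]));print("tip",pt("side",x-48+425/6.25,y-36+255/6.25,.092))
go(.593,-.1055,.175)
E
```

```text
tip [ 0.38548231 -0.30717276  0.092     ]
d [  6.18 -22.92  -8.6 ] twist 0 | pos [ 0.4984 -0.3234  0.0894] yaz -98.5 F [ 0.6 -0.4  2.6] gap 0.245 t 3.8
```

{"method": "jog_arm", "body": {
  "hand": [0.1,0.1,0.1,0.1,0.1,0.1,0.1,0.1],
  "xyz": [
    [0,0,-4],
    [0,0,-8.6],
    [1,-4,-8.6],
    [2,-8,-8.6],
    [3,-12,-8.6],
    [4,-16,-8.6],
    [5,-20,-8.6],
    [6.2,-22.9,-8.6]
  ],
  "twist": [-10,-20,-30,-40,-50,-60,-70,-80]
}}

```text
clock: 4.8
eef_pos: [0.5914, -0.1027, 0.1697]
tcp_rot: [-2.543, -1.843, 0.001]
ft_force: [-0.3, -0.3, -1.0]
finger_gap: 0.249
```

{"method": "jog_arm", "body": {
  "hand": [0.1,0.1,0.1,0.1,0.1],
  "xyz": [
    [0,0,0],
    [0,0,0],
    [0,0,0],
    [0,0,0],
    [0,0,0]
  ],
  "twist": [-9,-18,-27,-27,-27]
}}

```text
clock: 5.42
eef_pos: [0.5913, -0.1046, 0.17]
tcp_rot: [-2.053, -2.377, 0.0]
ft_force: [0.3, 0.2, -1.0]
finger_gap: 0.242
```

```bash
cat > look.py <<'E'
import sys
from h import *
# look.py name cam x y z half
n,cam=sys.argv[1:3];x,y,z,hw=map(float,sys.argv[3:7])
a=np.mean([arm.capture(cam).astype(float) for _ in range(2)],0)
u,v=map(int,proj(cam,[x,y,z]));w=int(hw);h=int(hw*.75)
x0=min(max(u-w,0),512-2*w);y0=min(max(v-h,0),384-2*h)
np.save(f"pics/{n}.npy",a)
cv2.imwrite(f"pics/{n}.png",cv2.resize(np.clip(a[y0:y0+2*h,x0:x0+2*w],0,255).astype(np.uint8),(800,600),interpolation=cv2.INTER_CUBIC))
print("origin",x0,y0,"scale",400/w)
E
python3 look.py L1 side .6 -.1 .15 48; python3 -c "
from h import *
go(.593,-.1055,.175,9)
o=arm.get_obs();print(o['moment'],np.degrees(o['joints']).round())"
```

```text
origin 197 125 scale 8.333333333333334
d [-0.11  0.15 -0.48] twist -0.6 | pos [ 0.5914 -0.1047  0.1702] yaz 8.4 F [-0.1  0.5 -0.8] gap 0.246 t 5.525
[0.07702798 0.05714421 0.02096788] [-16.  16.  -9.  65.   0.  65.]
```

View pics/L1.png

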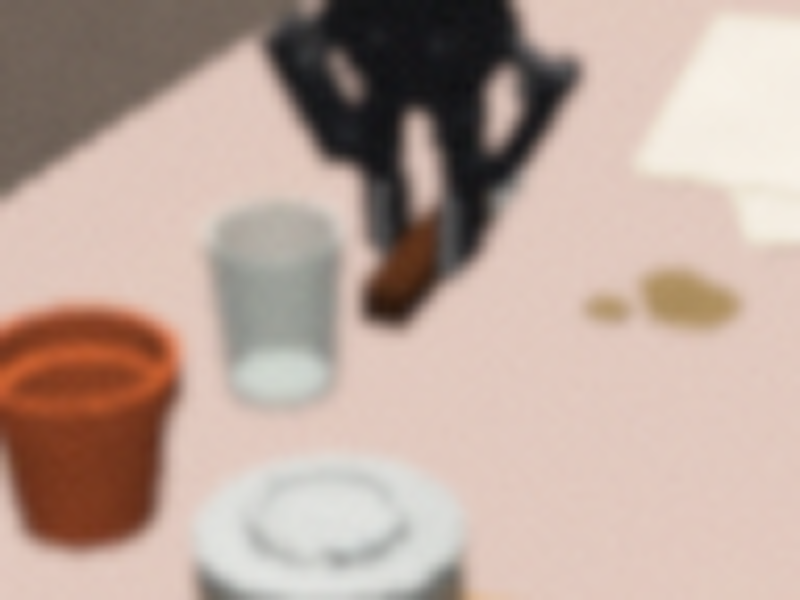

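{"method": "jog_arm", "body": {
  "hand": [0.1,0.1,0.1,0.1,0.1,0.1,0.1,0.1],
  "xyz": [
    [0.5,0,3],
    [0.5,0,5.5],
    [0.5,0,6.5],
    [0.5,0,7],
    [0.6,0,7.5],
    [0.6,0,8],
    [0.6,0,8.5],
    [0.6,0,8.5]
  ],
  "twist": [0,0,0,0,0,0,0,0],
  "grip_force": 25
}}

```text
clock: 6.52
eef_pos: [0.5916, -0.1023, 0.0881]
tcp_rot: [2.049, 2.373, -0.007]
ft_force: [-3.8, -7.5, 7.1]
finger_gap: 0.244
```

{"method": "jog_arm", "body": {
  "hand": [0.1,0.1,0.1,0.1],
  "xyz": [
    [0,0,0.3],
    [0.1,0,0.6],
    [0.1,0,0.8],
    [0.1,0,0.8]
  ],
  "twist": [0,0,0,0]
}}

```text
clock: 7.02
eef_pos: [0.5916, -0.1018, 0.0805]
tcp_rot: [2.049, 2.372, -0.008]
ft_force: [-5.4, -8.7, 10.0]
finger_gap: 0.246
```

```bash
python3 look.py L2 side .6 -.09 .09 48; python3 -c "
from h import *
go(.593,-.1055,.175,9)
o=arm.get_obs();print(o['moment'])"
```

```text
origin 195 141 scale 8.333333333333334
d [-0.47  0.09 -9.44] twist -0.6 | pos [ 0.5916 -0.1017  0.0805] yaz 8.4 F [-4.5 -8.3  9.6] gap 0.244 t 7.125
[-1.34938898  0.99631913  0.2300006 ]
```

View pics/L2.png

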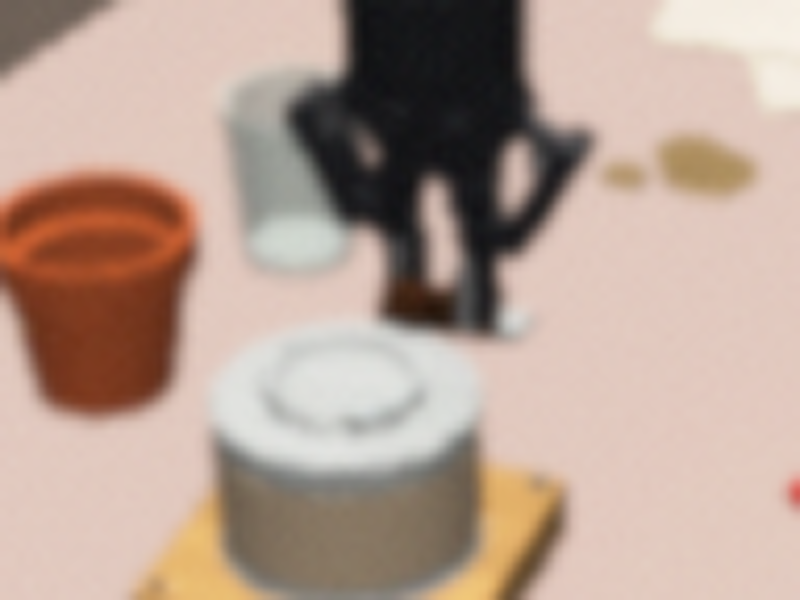

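The lever now reads as pitched nose-down. Lift it and carry it over to the lug side.

{"method": "jog_arm", "body": {
  "hand": [0.1,0.1,0.1,0.1,0.1,0.1,0.1,0.1],
  "xyz": [
    [-0.8,0,-4],
    [-0.8,0,-8],
    [-0.8,0,-11.5],
    [3,0,-11.5],
    [8,0,-11.5],
    [13,0,-11.5],
    [18,0,-11.5],
    [21,0,-11.5]
  ],
  "twist": [0,0,0,0,0,0,0,0],
  "grip_force": 40
}}

```text
clock: 8.12
eef_pos: [0.5594, 0.1121, 0.1932]
tcp_rot: [2.049, 2.38, 0.002]
ft_force: [0.7, 0.1, -0.0]
finger_gap: 0.245
```

```bash
python3 -c "
from h import *
go(.558,.128,.19,8.5)"
```

```text
d [1.6  0.1  0.32] twist 0.0 | pos [0.5594 0.1121 0.1932] yaz 8.5 F [ 0.7  0.1 -0. ] gap 0.245 t 8.125
```

{"method": "jog_arm", "body": {
  "hand": [0.1,0.1,0.1,0.1],
  "xyz": [
    [1.6,0.1,0.3],
    [2.4,0.1,0.3],
    [2.6,0.1,0.3],
    [2.6,0.1,0.3]
  ],
  "twist": [0,0,0,0]
}}

```text
clock: 8.62
eef_pos: [0.557, 0.1351, 0.1893]
tcp_rot: [2.052, 2.378, -0.0]
ft_force: [-0.1, -0.1, -1.1]
finger_gap: 0.246
```

```bash
python3 - <<'E'
from h import *
go(.558,.128,.19,8.5)
A={n:np.mean([arm.capture(n).astype(float) for _ in range(3)],0) for n in("side","top")}
np.savez("pics/L3.npz",**A)
p,q=(200,134),(225,140)
a=A["side"][140:212,190:286];b=A["top"][140:212,205:301]
r=np.hstack([cv2.resize(np.clip(i*g,0,255).astype(np.uint8),(400,600*1//2),interpolation=cv2.INTER_CUBIC) for i,g in((a,1),(b,1.6))])
cv2.imwrite("pics/L3.png",np.hstack([cv2.resize(np.clip(i*g,0,255).astype(np.uint8),(400,300),interpolation=cv2.INTER_CUBIC) for i,g in((a,1),(b,1.6))]))
for n in A: print(n,proj(n,[.556,.138,.19]),proj(n,[.5735,.025,.14]))
E
```

```text
d [-0.71  0.   -0.07] twist -0.1 | pos [0.557  0.1351 0.1893] yaz 8.4 F [-0.1 -0.1 -1.1] gap 0.246 t 8.625
side [214.36102456 188.04497344] [231.49806018 183.07323455]
top [206.52647366 174.48926918] [247.9099057  172.14520397]
```

View pics/L3.png

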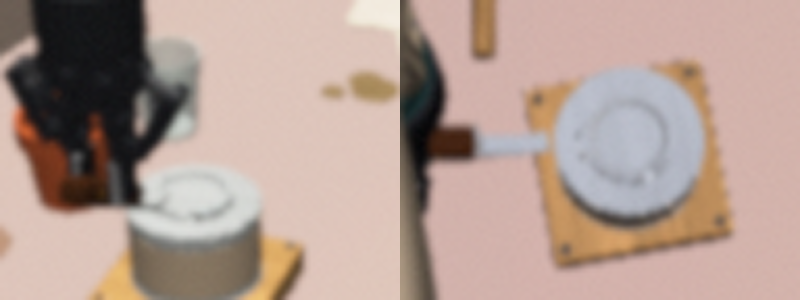

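Picture 10: the blade tip is at top px ≈(240.5,173.8) and side px ≈(232,191.6), with the grip's front end at top px ≈(223,174).

```bash
python3 - <<'E'
from h import *
A=np.load("pics/L3.npz")
ref=np.load("av.npz")
# top: rows profile of blade: saturation-free bright vs wood/bench
t=A["top"]; d=np.abs(t-ref["top"]).sum(2)
for y in range(168,181): print(y,d[y,216:250].astype(int))
s=A["side"]; d=np.abs(s-ref["side"]).sum(2)
print()
for y in range(184,200): print(y,d[y,212:242].astype(int))
for su,sv in((232,191.6),(231,191),(230,190.5)):
    p,e=tri(("top",240.5,173.8),("side",su,sv));print(p.round(4),e.round(4))
E
```

```text
168 [32 11 10 10 11 11  4  3  1  1  2  1  0  0  0  1  0  0  1  0  1  0  2  1
  1  0  0  0  2  1  1  1  1  0]
169 [66 55 57 54 57 47 35 19  4  2  0  0  1  0  0  2  3  1  1  4  1  3  1  2
  2  0  2  0  1  1  1  0  0  1]
170 [148 139 142 144 139 127  90  43  13   2   0   3   2   1   1   0   1   1
   1   2   6  10  12  13   6   3   2   0   0   2   1   2   4   0]
171 [233 229 233 234 229 211 150  67  22   6   6   5   5   4   5   4   5   6
   9  13  24  35  42  43  25   8   1   1   1   0   0   3   2   2]
172 [266 269 269 268 268 252 181  83  33  17  20  19  20  19  21  21  19  19
  23  32  49  65  77  72  44  11   3   2   1   0   0   1   1   0]
173 [273 271 272 272 268 263 197 100  42  28  34  33  34  33  33  35  34  36
  36  42  61  83  92  87  55  17   2   1   2   1   0   1   1   2]
174 [272 270 272 270 275 263 205 113  51  32  38  41  39  40  39  40  39  40
  41  44  58  84  97  88  59  19   1   1   1   1   1   3   1   1]
175 [274 274 273 275 279 272 206 118  57  33  36  36  36  35  36  37  36  36
  35  38  49  71  86  78  53  19   1   0   0   1   4   0   2   0]
176 [279 280 282 283 283
[... 1775 characters left out ...]
14 14 19
 14 14 12 11 16 15]
194 [15 14 14 13 16 17 16 12 17  9 13 13 16 14 11 17 15 16 18 16 15 13 14 14
 14 16 12 15 17 13]
195 [14 13 17 13 13 11 14 12 14 17  9 16 11 17 15 14 13 15 13 15 17 13 16 13
 16 10 16 16 16 14]
196 [14 12 15 12 12 15 16 15 15 10  6 12  8  9 12 17 15 13 12 12 10 15 15 11
 16 12 12 14 13 13]
197 [15 17 13 16 14 15 15 13 16 14  7 16  9 10  8  9 11 10 13 13 12 13 13 14
 13  9 12 11 16 14]
198 [17 14 12  9 14 15 13 11 15  8 11  6 10 10  8  9 11  8 11 15 10 14 13 10
 12 10 10  9 14 11]
199 [13 15 13  9 15 12 13 12  7  8 12 12  6  6 10  6 11 10  8  9 10 12  8  8
 12 12  7  7  8 11]
[0.567  0.0444 0.1219] 0.0126
[0.5682 0.0451 0.1237] 0.0091
[0.5695 0.0459 0.1252] 0.0056
```

```bash
python3 - <<'E'
from h import *
tcp=arm.get_obs()['eef_pos'];C=np.array([.5788,-.0106,.1])
for a,b in(((240.3,173.8),(230.3,187.7)),((240.3,173.8),(230.0,188.2))):
    p,e=tri(("top",*a),("side",*b));print("tip",p.round(4),"err",e.round(4),"rel tcp",(p-tcp).round(4))
for z in(.13,.135,.14,.145,.15):
    p=pt("top",240.3,173.8,z);q=pt("top",223,174.4,z+.045);d=(p-tcp)[:2];print(z,p.round(4),"dist",np.hypot(*d).round(4),"az",np.degrees(np.arctan2(d[1],d[0])).round(1),"side",proj("side",p).round(1))
rel=C-tcp;print("az C from tcp",np.degrees(np.arctan2(rel[1],rel[0])))
for a in (96,98.5,101):
  u=np.array([np.cos(np.radians(a)),np.sin(np.radians(a))]);print(a,"lateral of tcp",(tcp-C)[:2]@[-u[1],u[0]])
# recheck spots with present top frame at z .1/.105
E
```

```text
tip [0.5672 0.0461 0.1367] err 0.005 rel tcp [ 0.0104 -0.0893 -0.0526]
tip [0.5679 0.0463 0.1346] err 0.0044 rel tcp [ 0.0111 -0.089  -0.0547]
0.13 [0.571  0.0475 0.13  ] dist 0.089 az -80.8 side [228.4 189.2]
0.135 [0.5698 0.0473 0.135 ] dist 0.089 az -81.6 side [228.6 187.9]
0.14 [0.5687 0.0471 0.14  ] dist 0.0891 az -82.3 side [228.9 186.7]
0.145 [0.5676 0.0469 0.145 ] dist 0.0891 az -83.0 side [229.2 185.4]
0.15 [0.5664 0.0467 0.15  ] dist 0.0892 az -83.8 side [229.4 184.2]
az C from tcp -81.41322049638205
96 lateral of tcp 0.006662599522193839
98.5 lateral of tcp 0.0002235881809712559
101 lateral of tcp -0.006215848773061726
```

```bash
python3 - <<'E'
from h import *
from scipy.optimize import least_squares
from scipy.ndimage import map_coordinates as mc
t=np.load("av.npz")["top"];g=t@[.114,.587,.299];br=t[...,0]-t[...,2]
C=np.array([.580,-.0094]);P=[]
for a in np.radians(np.arange(-150,151,5)):
    r=np.linspace(.044,.064,81);q=np.array([proj("top",[C[0]+k*np.cos(a),C[1]+k*np.sin(a),.1]) for k in r])
    v=mc(br,[q[:,1],q[:,0]],order=1);th=(v[:15].mean()+v[-10:].mean())/2
    i=np.argmax(v<th);P.append([C[0]+r[i]*np.cos(a),C[1]+r[i]*np.sin(a)])
P=np.array(P);f=least_squares(lambda p:np.hypot(*(P-p[:2]).T)-p[2],[*C,.054],loss="soft_l1",f_scale=.001);print("tin",f.x.round(4),np.abs(f.fun).mean())
C=f.x[:2]
print(g[169:181,243:253].astype(int))
w=lambda y0,y1,x0,x1:(lambda s:(lambda W:((W*np.arange(x0,x1)).sum()/W.sum(),(W*np.arange(y0,y1)[:,None]).sum()/W.sum()))(np.clip(np.median(s)-3-s,0,None)))(g[y0:y1,x0:x1])
A,B=w(170,175,245,250),w(175,180,246,251)
for z in(.1,.105,.1085):
    a,b=pt("top",*A,z)[:2]-C,pt("top",*B,z)[:2]-C;m=(a+b)/2;n=b-a
    print(z,A,B,a.round(4),b.round(4),"mid az",np.degrees(np.arctan2(m[1],m[0])).round(1),"perp",np.degrees(np.arctan2(-n[0],n[1])).round(1)%180,"sep",np.hypot(*n).round(4))
E
```

```text
tin [ 0.5774 -0.009   0.0559] 0.000789085757028193
[[116 120 120 120 118 116 114 114 111 111]
 [117 119 120 119 116 115 113 113 112 113]
 [118 120 120 117 111 112 113 114 112 114]
 [118 119 120 115 107 110 114 114 113 114]
 [119 119 120 116 111 113 115 115 113 114]
 [118 119 120 119 118 118 117 115 114 114]
 [118 119 119 120 118 117 116 115 114 114]
 [117 119 119 120 117 111 111 113 113 113]
 [116 119 118 119 114 106 108 112 112 112]
 [115 118 119 119 116 110 111 110 108 109]
 [112 116 119 119 119 116 115 111 106 107]
 [106 112 117 119 119 118 118 114 108 104]]
0.1 (np.float64(247.32216765729194), np.float64(171.96923021165557)) (np.float64(248.68171386780315), np.float64(177.2474087710892)) [0.0059 0.0366] [-0.0104  0.0326] mid az 93.7 perp 104.0 sep 0.0168
0.105 (np.float64(247.32216765729194), np.float64(171.96923021165557)) (np.float64(248.68171386780315), np.float64(177.2474087710892)) [0.0047 0.0365] [-0.0115  0.0325] mid az 95.6 perp 104.0 sep 0.0167
0.1085 (np.float64(247.32216765729194), np.float64(171.96923021165557)) (np.float64(248.68171386780315), np.float64(177.2474087710892)) [0.0039 0.0364] [-0.0123  0.0324] mid az 96.9 perp 104.0 sep 0.0167
```

Aim is consistent: the lever's line passes through the middle of the marks to within 2 mm. Pitch is about 33° with the tip at radius about 57 mm. Move in and lower the tip onto the shoulder outside the lug.

{"method": "jog_arm", "body": {
  "hand": [0.1,0.1,0.1,0.1,0.1,0.1,0.1,0.1],
  "xyz": [
    [-0.7,0,1],
    [-1.4,0,2],
    [-1.4,0,2.8],
    [-1.4,0,3.2],
    [-1.4,0,3.4],
    [-1.4,0,3.6],
    [-1.4,0,3.6],
    [-1.4,0,3.6]
  ],
  "twist": [0,0,0,0,0,0,0,0],
  "grip_force": 25
}}

```text
clock: 9.93
eef_pos: [0.5589, 0.1221, 0.1536]
tcp_rot: [2.051, 2.38, 0.001]
ft_force: [-0.6, 0.4, -1.1]
finger_gap: 0.249
```

{"method": "jog_arm", "body": {
  "hand": [0.1,0.1,0.1],
  "xyz": [
    [0,0,0.2],
    [0,0,0.3],
    [0,0,0.3]
  ],
  "twist": [0,0,0]
}}

```text
clock: 10.3
eef_pos: [0.5586, 0.122, 0.1502]
tcp_rot: [-2.051, -2.38, 0.0]
ft_force: [-0.2, -0.1, -0.2]
finger_gap: 0.244
```

{"method": "jog_arm", "body": {
  "hand": [0.1,0.1,0.1],
  "xyz": [
    [0,0,0.15],
    [0,0,0.25],
    [0,0,0.25]
  ],
  "twist": [0,0,0]
}}

```text
clock: 10.68
eef_pos: [0.5588, 0.122, 0.148]
tcp_rot: [2.051, 2.38, 0.0]
ft_force: [-0.5, 0.4, 0.8]
finger_gap: 0.241
```

{"method": "jog_arm", "body": {
  "hand": [0.1,0.1,0.1],
  "xyz": [
    [0,0,0.15],
    [0,0,0.2],
    [0,0,0.2]
  ],
  "twist": [0,0,0]
}}

```text
clock: 11.05
eef_pos: [0.5589, 0.1225, 0.147]
tcp_rot: [2.051, 2.38, 0.002]
ft_force: [-2.7, 3.1, 6.1]
finger_gap: 0.246
```

{"method": "jog_arm", "body": {
  "hand": [0.1,0.1,0.1,0.1],
  "xyz": [
    [0,0,-0.1],
    [-0.3,0,-0.1],
    [-0.5,0,-0.1],
    [-0.5,0,-0.1]
  ],
  "twist": [0,0,0,0]
}}

```text
clock: 11.55
eef_pos: [0.5603, 0.1172, 0.1474]
tcp_rot: [2.05, 2.379, 0.003]
ft_force: [0.0, 3.8, 4.6]
finger_gap: 0.248
```

{"method": "jog_arm", "body": {
  "hand": [0.1,0.1,0.1],
  "xyz": [
    [-0.2,0,0],
    [-0.4,0,0],
    [-0.4,0,0]
  ],
  "twist": [0,0,0]
}}

```text
clock: 11.92
eef_pos: [0.5607, 0.1133, 0.1473]
tcp_rot: [2.05, 2.379, 0.002]
ft_force: [-0.9, 4.3, 6.0]
finger_gap: 0.248
```

{"method": "jog_arm", "body": {
  "hand": [0.1,0.1,0.1],
  "xyz": [
    [-0.2,0,0],
    [-0.4,0,0],
    [-0.4,0,0]
  ],
  "twist": [0,0,0]
}}

```text
clock: 12.3
eef_pos: [0.5613, 0.1093, 0.1473]
tcp_rot: [2.051, 2.379, 0.002]
ft_force: [0.3, 3.8, 5.2]
finger_gap: 0.246
```

{"method": "jog_arm", "body": {
  "hand": [0.1,0.1,0.1],
  "xyz": [
    [-0.2,0,0],
    [-0.4,0,0],
    [-0.4,0,0]
  ],
  "twist": [0,0,0]
}}

```text
clock: 12.68
eef_pos: [0.5618, 0.1054, 0.1473]
tcp_rot: [2.051, 2.379, 0.002]
ft_force: [-0.8, 3.6, 5.6]
finger_gap: 0.242
```

{"method": "jog_arm", "body": {
  "hand": [0.1,0.1,0.1],
  "xyz": [
    [-0.15,0,0],
    [-0.25,0,0],
    [-0.25,0,0]
  ],
  "twist": [0,0,0]
}}

```text
clock: 13.05
eef_pos: [0.5622, 0.103, 0.1473]
tcp_rot: [2.051, 2.38, 0.002]
ft_force: [0.1, 4.4, 5.2]
finger_gap: 0.244
```

```bash
python3 - <<'E'
from h import *
go(.56,.12,.1473)
A={n:np.mean([arm.capture(n).astype(float) for _ in range(3)],0) for n in("side","top")}
np.savez("pics/L4.npz",**A);r=np.load("av.npz")
for n in A: d=np.abs(A[n]-r[n]).sum(2);print(n);print(d[170:181,228:252].astype(int) if n=="top" else d[182:198,216:246].astype(int))
# expected tip px if tip r=24, 32
for rr in(.024,.03,.036,.05): 
    p=[.5774+rr*np.cos(np.radians(98.5)),-.009+rr*np.sin(np.radians(98.5)),.1025];print(rr,proj("top",p).round(1),proj("side",p).round(1))
E
```

```text
d [1.71 0.03 0.  ] twist 0 | pos [0.5622 0.103  0.1473] yaz 8.5 F [0.1 4.4 5.2] gap 0.244 t 13.05
side
[[296 320 190  56  49 190 383 503 546 553 555 554 548 525 506 417 272 130
   31  10  20  19  18  18  19  16  18  19  23  22]
 [337 383 230  67  43 170 363 505 554 574 570 562 542 499 411 272 132  37
    3  20  20  17  20  18  19  23  16  18  18  15]
 [354 407 244  68  30 130 310 481 553 571 565 545 500 419 293 143  41   3
   14  17  21  20  14  16  18  19  18  19  21  19]
 [386 428 252  70  27 102 263 429 531 560 557 503 380 266 158  60   3  13
   22  18  19  20  19  22  17  17  18  22  15  19]
 [422 447 270  80  45 139 265 385 489 548 528 442 263 111  42   1  13  19
   16  20  18  19  17  21  19  16  17  19  20  16]
 [450 469 293 108  79 172 287 388 478 536 507 394 204  57   1  20  20  18
   18  21  19  19  16  19  17  21  21  17  19  20]
 [460 462 335 189 154 227 324 396 480 532 485 357 181  38  10  17  18  18
   21  18  21  21  20  16  18  19  23  17  16  19]
 [454 456 400 323 298 339 377 411 481 536 516 358 171  39   7  17  17  17
   19  21  19  19  21  20  18  18  18  16  19  2
[... 1553 characters left out ...]
9  92  96  89  62  22   5   8   5
    9   3   0   1   1   1]
 [272 268 276 274 272 274 239 156  38  70  94  97  92  67  25   5  12  14
   13   9   4   1   1   1]
 [280 280 277 280 276 273 236 149  42  58  82  85  77  56  23  23  27  25
   25  15   9   7   1   1]
 [263 261 247 243 242 234 192 127  45  33  50  51  45  38  22  26  25  23
   19  10   6   2   0   2]
 [181 173 159 149 145 136 106  66  30   8  16  19  21  17  20  11   6   9
    5   3   1   3   3   0]
 [ 88  72  62  54  53  47  33  17   7   0   2   3   2   5   1   2   1   0
    1   1   1   0   0   0]]
0.024 [251.6 174.8] [233.6 191.2]
0.03 [249.6 175.1] [232.9 192.2]
0.036 [247.7 175.4] [232.1 193.1]
0.05 [243.  176.1] [230.3 195.3]
```

The blade slid about 19 mm in with only sliding friction, and in the top diff it disappears under the lug at col ≈247, so it's in the notch. Now lever: lower the grip on an arc about the heel.

{"method": "jog_arm", "body": {
  "hand": [0.1,0.1,0.1,0.1,0.1,0.1],
  "xyz": [
    [0.2,0,0.3],
    [0.4,0,0.6],
    [0.6,0,0.95],
    [0.75,0,1.25],
    [0.75,0,1.25],
    [0.75,0,1.25]
  ],
  "twist": [0,0,0,0,0,0]
}}

```text
clock: 14.1
eef_pos: [0.5613, 0.1112, 0.1354]
tcp_rot: [-2.05, -2.38, -0.005]
ft_force: [-1.6, 5.4, 8.8]
finger_gap: 0.247
```

{"method": "jog_arm", "body": {
  "hand": [0.1,0.1,0.1,0.1,0.1,0.1],
  "xyz": [
    [0.15,0,0.3],
    [0.3,0,0.6],
    [0.4,0,0.9],
    [0.5,0,1.2],
    [0.5,0,1.2],
    [0.5,0,1.2]
  ],
  "twist": [0,0,0,0,0,0]
}}

```text
clock: 14.85
eef_pos: [0.5607, 0.1169, 0.1242]
tcp_rot: [-2.049, -2.38, -0.007]
ft_force: [-3.1, 7.7, 11.5]
finger_gap: 0.248
```

```bash
python3 - <<'E'
from h import *
go(.56,.12,.12)
A={n:np.mean([arm.capture(n).astype(float) for _ in range(3)],0) for n in("side","top")}
np.savez("pics/L5.npz",**A);r=np.load("pics/L4.npz")
d=np.abs(A["top"]-r["top"]).sum(2);print(d[160:192:1,242:276:2].astype(int))
E
```

```text
d [ 0.31 -0.03  0.42] twist 0 | pos [0.5607 0.1169 0.1242] yaz 8.5 F [-3.1  7.7 11.5] gap 0.248 t 14.85
[[ 3  0  0  2  2  0  4  1  1  4  1  2  3  0  1  0  1]
 [ 5  3  2  0  1  2  1  1  7  7  3  0  4  0  2  1  1]
 [ 0  1  2  2  1  2  1  1  9 12  2  2  0  1  1  2  4]
 [ 1  1  0  3  2  1  2  1  2  9  7 12  6  1  1  1  0]
 [ 1  0  0  1  3  7  5  1 11 10  0 18  8  1  3  1  2]
 [ 2  1  2  1  2  6  3  1 10 17  9  3  9  1  3  3  1]
 [ 0  2  1  0  1  1  4  1  3 10 10 11  1  6  1  5  1]
 [ 2  2  1  1  7  0  9  1  1  4  2 13 17 12  1  1  1]
 [ 1  1  2  0  8  3  1  2  0  1  0  2 14 15  0  3  1]
 [ 2  0  0  3  0  0  0  5  2  1  2  1 13  9  4  0  1]
 [ 1  1  3  1  2  2  0  1  1  1  2  1  8  0  5  0  3]
 [ 1  1  1  9 11  0  1  1  1  0  1  0  2  3  5  0  3]
 [ 4  1  8 22  2  4  1  2  1  1  3  1  1  2  7  2  1]
 [ 2  2  7  5  1  1  1  0  1  4  2  2  3  1  6  0  1]
 [ 2  3  7 33  0  7  1  1  4  2  1  1  2  3  4  1  3]
 [ 1  3  9 42  6  1  0  3  3  4  1  2  0  3  5  1  2]
 [12  3  7 10  5  6  0  2  1  3  2  4  1  1  8  1  1]
 [18  4  8 23  9 17  5  1  2  1  0  0  3 12  1  1  0]
 [16  1  8 22 12 27 11  5  1  3  2  3  3 23  0  1  1]
 [ 5  2  6  6  2 22 13 11  2  5  7  3 21 31  2  1  4]
 [ 0  0  2  1  8  4  6  5  1  5  9  8 31 22  3  2  1]
 [ 1  1  1  2  2 15 12  1  8  7  5 32 27 13  0  1  3]
 [ 1  0  0  4  1 16 25  2 21  6  1 45 10  6  1  2  1]
 [ 4  2  4  2  0  4 14 10  8  5 21 22  0  3  0  1  2]
 [ 0  1  3  2  0  1  3  8  6 20 28  1  1  1  1  1  1]
 [ 3  2  1  1  1  2  2  2  2 11 13  0  0  3  1  2  0]
 [ 0  1  3  2  4  4  1  0  1  3  1  0  0  1  1  3  2]
 [ 1  0  1  1  0  0  0  3  2  3  2  1  1  2  0  2  2]
 [ 1  0  1  0  2  3  0  2  1  3  1  4  0  0  0  2  1]
 [ 2  4  2  2  2  5  1  0  1  1  2  0  2  1  1  2  0]
 [ 1  1  3  2  1  2  5  3  1  0  2  1  1  1  5  3  1]
 [ 0  0  3  5  1  6  1  3  2  2  2  3  3  1  2  0  0]]
```

{"method": "jog_arm", "body": {
  "hand": [0.1,0.1,0.1,0.1],
  "xyz": [
    [0.1,0,0.25],
    [0.15,0,0.5],
    [0.2,0,0.7],
    [0.2,0,0.7]
  ],
  "twist": [0,0,0,0]
}}

```text
clock: 15.65
eef_pos: [0.5604, 0.1183, 0.1162]
tcp_rot: [-2.05, -2.38, -0.005]
ft_force: [-1.1, 6.4, 7.2]
finger_gap: 0.245
```

{"method": "jog_arm", "body": {
  "hand": [0.1,0.1,0.1,0.1],
  "xyz": [
    [0,0,0.25],
    [0.05,0,0.5],
    [0.05,0,0.7],
    [0.05,0,0.7]
  ],
  "twist": [0,0,0,0]
}}

```text
clock: 16.15
eef_pos: [0.5604, 0.1178, 0.1089]
tcp_rot: [2.05, 2.379, 0.003]
ft_force: [-0.1, 3.1, 5.7]
finger_gap: 0.248
```

```bash
python3 - <<'E'
from h import *
go(.56,.12,.12)
A={n:np.mean([arm.capture(n).astype(float) for _ in range(3)],0) for n in("side","top")}
np.savez("pics/L6.npz",**A)
cv2.imwrite("pics/L6.png",np.hstack([cv2.resize(np.clip(i*g,0,255).astype(np.uint8),(400,300),interpolation=cv2.INTER_CUBIC) for i,g in((A["side"][160:220,190:270],1),(A["top"][148:208,218:298],1.6))]))
E
```

```text
d [ 0.22 -0.   -1.11] twist 0 | pos [0.5604 0.1178 0.1089] yaz 8.5 F [-0.1  3.1  5.7] gap 0.248 t 16.15
```

View pics/L6.png

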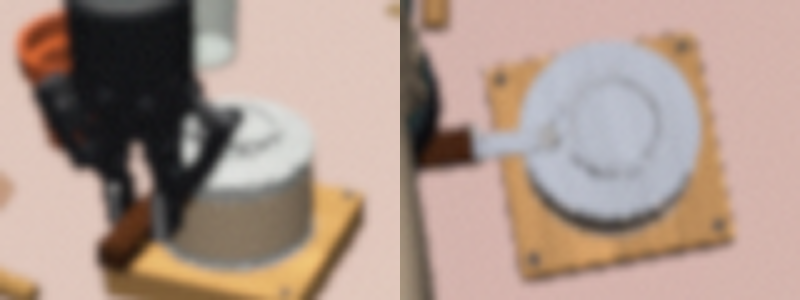

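Picture 11: the lug end is visibly raised at crop (545,130), and the vertical force fell from 11.5 to 5.7 N, so it has snapped. A little further for margin, then withdraw straight out.

{"method": "jog_arm", "body": {
  "hand": [0.1,0.1,0.1,0.1,0.1,0.1,0.1,0.1],
  "xyz": [
    [0,0,0.25],
    [0,0,0.25],
    [0,0,0.25],
    [0.4,0,0.2],
    [0.8,0,0.2],
    [1.2,0,0.2],
    [1.6,0,0.2],
    [2,0,0.2]
  ],
  "twist": [0,0,0,0,0,0,0,0]
}}

```text
clock: 17.45
eef_pos: [0.5551, 0.1381, 0.1053]
tcp_rot: [-2.049, -2.378, 0.001]
ft_force: [-0.2, -0.7, -1.3]
finger_gap: 0.247
```

{"method": "jog_arm", "body": {
  "hand": [0.1,0.1,0.1,0.1,0.1,0.1,0.1,0.1],
  "xyz": [
    [0.5,0,0],
    [1,0,0],
    [2,0,0],
    [4,0,0],
    [6,0,-2],
    [8,0,-4],
    [8,0,-5],
    [8,0,-5]
  ],
  "twist": [0,0,0,0,0,0,0,0]
}}

```text
clock: 18.45
eef_pos: [0.5451, 0.217, 0.1571]
tcp_rot: [2.049, 2.379, 0.002]
ft_force: [-0.1, 0.4, -1.3]
finger_gap: 0.244
```

```bash
python3 - <<'E'
from h import *
go(.56,.12,.12)
A={n:np.mean([arm.capture(n).astype(float) for _ in range(4)],0) for n in("side","top")}
np.savez("pics/L7.npz",**A)
r=np.load("av.npz")
d=A["top"]@[.114,.587,.299];print(d[158:192,242:276].astype(int)-100)
E
```

```text
d [-9.81  0.03  3.71] twist 0 | pos [0.5451 0.217  0.1571] yaz 8.5 F [-0.1  0.4 -1.3] gap 0.244 t 18.45
[[ 18  16  16 ... -18 -20 -15]
 [ 13   8   7 ...  -9 -10  -8]
 [  6   2   0 ...  -3  -5  -5]
 ...
 [  1   3   1 ... -10  -7  -6]
 [  0   1   0 ...  -6  -6  -5]
 [  0   2   1 ...  -7  -7  -7]]
```

Now lay the lever on free bench at about (0.40, 0.06).

```bash
python3 - <<'E'
from h import *
go(.40,.06,.03)
for p in((304,245),(305,220)): print(pt("top",*p,.01).round(3))
E
```

```text
d [-13.3  -16.55  12.59] twist 0 | pos [0.5443 0.216  0.1557] yaz 8.4 F [ 0.   0.  -0.2] gap 0.245 t 18.85
[ 0.365 -0.15   0.01 ]
[ 0.445 -0.155  0.01 ]
```

{"method": "jog_arm", "body": {
  "hand": [0.1,0.1,0.1,0.1,0.1,0.1,0.1,0.1],
  "xyz": [
    [-2,-4,-1],
    [-4.5,-8,-1],
    [-7,-12,-1],
    [-10,-16.5,-1],
    [-13.3,-16.5,2],
    [-13.3,-16.5,6],
    [-13.3,-16.5,10],
    [-13.3,-16.5,12.5]
  ],
  "twist": [0,0,0,0,0,0,0,0]
}}

```text
clock: 19.85
eef_pos: [0.3998, 0.0602, 0.0297]
tcp_rot: [-2.051, -2.378, 0.002]
ft_force: [-0.1, 0.4, -0.7]
finger_gap: 0.248
```

{"method": "jog_arm", "body": {
  "hand": [0.1,0.1,0.1,0.1,0.1],
  "xyz": [
    [0,0,1],
    [0,0,1.6],
    [0,0,2.0],
    [0,0,2.2],
    [0,0,2.2]
  ],
  "twist": [0,0,0,0,0]
}}

```text
clock: 20.48
eef_pos: [0.4015, 0.0606, 0.0097]
tcp_rot: [2.05, 2.379, 0.001]
ft_force: [0.6, -0.2, -0.8]
finger_gap: 0.245
```

{"method": "jog_arm", "body": {
  "hand": [0.1,0.1,0.1],
  "xyz": [
    [0,0,0.2],
    [0,0,0.4],
    [0,0,0.4]
  ],
  "twist": [0,0,0]
}}

```text
clock: 20.85
eef_pos: [0.4017, 0.0608, 0.0057]
tcp_rot: [2.05, 2.38, 0.002]
ft_force: [-0.7, 2.3, 3.8]
finger_gap: 0.246
```

{"method": "jog_arm", "body": {
  "hand": [0.1,0.1,0.1],
  "xyz": [
    [0,0,0.1],
    [0,0,0.15],
    [0,0,0.15]
  ],
  "twist": [0,0,0]
}}

```text
clock: 21.22
eef_pos: [0.4017, 0.061, 0.0043]
tcp_rot: [2.05, 2.38, 0.002]
ft_force: [-0.8, 4.1, 6.1]
finger_gap: 0.243
```

{"method": "jog_arm", "body": {
  "hand": [0.3,0.4,0.6,0.7,0.7,0.8,0.9,1],
  "xyz": [
    [0,0,0],
    [0,0,0],
    [0,0,-0.2],
    [0,0,-0.5],
    [0,0,-3],
    [0,0,-8],
    [0,0,-13],
    [0,0,-17]
  ],
  "twist": [0,0,0,0,0,0,0,0]
}}

```text
clock: 22.22
eef_pos: [0.4015, 0.0605, 0.1761]
tcp_rot: [2.05, 2.378, 0.002]
ft_force: [0.4, -0.7, -0.0]
finger_gap: 1.0
```

```bash
python3 - <<'E'
from h import *
r=np.load("av.npz");L=np.load("pics/L7.npz")
A={n:np.mean([arm.capture(n).astype(float) for _ in range(4)],0) for n in("side","top")}
np.savez("pics/L8.npz",**A)
go(.5774,-.009,.18,8.5)
z=lambda i,u,v,g:cv2.resize(np.clip(i[v:v+36,u:u+48]*g,0,255).astype(np.uint8),(400,300),interpolation=cv2.INTER_CUBIC)
s=A["side"]
x,y=map(int,proj("side",[.40,.03,.01]));print(x,y)
cv2.imwrite("pics/L8.png",np.vstack([np.hstack([z(s,213,170,1),z(L["top"],237,155,1.7)]),np.hstack([cv2.resize(np.clip(s[y-36:y+36,x-48:x+48],0,255).astype(np.uint8),(400,300)),cv2.resize(np.clip(A["top"][140:260,140:300]*1.4,0,255).astype(np.uint8),(400,300))])]))
E
```

```text
d [-9.5  16.56 -0.85] twist -0.0 | pos [0.3996 0.0605 0.1722] yaz 8.5 F [ 0.9 -0.3 -1. ] gap 0.998 t 22.625
277 232
```

The viewer is at its limit, so I'll check numerically from here.

```bash
python3 - <<'E'
from h import *
r=np.load("av.npz");A=np.load("pics/L8.npz");L6=np.load("pics/L6.npz");L7=np.load("pics/L7.npz")
for nm,X in(("L6",L6),("L7",L7),("L8",A)):
    print(nm,"lid diff vs start top",np.abs(X["top"]-r["top"])[160:190,246:276].sum(2).mean().round(2))
s=A["side"];d=np.abs(s-r["side"]).sum(2)
print("lid diff side L8",d[180:196,225:250].mean().round(2))
# lever: brown dark pixels new vs ref
for n in("top","side"):
    X=A[n];g=X@[.114,.587,.299];m=((np.abs(X-r[n]).sum(2)>60)&(X[...,2]>X[...,0]*1.3)&(g<85)).astype(np.uint8)
    c=proj(n,[.40,.06,.01]);k=np.zeros_like(m);k[int(c[1])-30:int(c[1])+30,int(c[0])-35:int(c[0])+35]=1;m*=k
    ys,xs=np.nonzero(m);print(n,"exp",c.round(1),len(xs), (xs.mean(),ys.mean(),xs.min(),xs.max(),ys.min(),ys.max()) if len(xs) else "")
    if len(xs):
        P=np.array([pt(n,x,y,.015)[:2] for x,y in zip(xs,ys)]);w,V=np.linalg.eigh(np.cov((P-P.mean(0)).T));print(" centre",P.mean(0).round(4),"dir",np.degrees(np.arctan2(V[1,1],V[0,1])).round(1),"len",np.sqrt(12*w[1]).round(4),np.sqrt(12*w[0]).round(4))
y,x=map(int,proj("side",[.416,-.045,.01])[::-1]);print("tip region diff",x,y);print(d[y-7:y+8,x-8:x+9].astype(int))
E
```

```text
L6 lid diff vs start top 6.4
L7 lid diff vs start top 9.85
L8 lid diff vs start top 5.24
lid diff side L8 32.05
top exp [238.  234.6] 257 (np.float64(230.9727626459144), np.float64(234.5408560311284), np.int64(202), np.int64(251), np.int64(204), np.int64(263))
 centre [0.4004 0.082 ] dir 50.0 len 0.2109 0.1717
side exp [273.  237.7] 125 (np.float64(272.32), np.float64(237.864), np.int64(265), np.int64(279), np.int64(228), np.int64(248))
 centre [0.3986 0.0665] dir 99.5 len 0.101 0.0185
tip region diff 283 218
[[17 20 17 13 13 16 18 18 17 15 18 19 19 19 19 17 19]
 [17 16 17 15 17 17 20 14 13 17 17 16 16 16 16 18 17]
 [17 18 18 20 15 15 17 14 17 17 14 14 15 17 16 17 18]
 [18 20 18 16 13 17 18 17 18 18 17 15 16 16 18 14 19]
 [19 15 21 20 17 17 18 16 16 16 20 18 13 17 16 17 19]
 [17 17 19 15 17 17 14 14 17 17 16 18 17 18 18 16 14]
 [19 15 15 18 14 13 11 15 18 12  7  5 15 20 16 17 16]
 [15 16 17 14 19 11 16 26 30 20 17  3 13 14 15 18 16]
 [14 15 19 17 13 15 23 32 36 26 25  5 15 16 15 13 19]
 [15 18 16 19 14 16 28 37 37 27 14  5 14 16 17 15 13]
 [14 18 16 15 13 21 34 38 32 26  9 13 12 16 16 17 17]
 [18 17 18 16 17 30 39 39 30 25  7 11 16 17 15 18 17]
 [14 15 17 19 29 45 49 47 32 15  6 14 16 15 18 18 14]
 [ 6  7 14 30 46 55 57 48 28 13  8 17 16 15 17 18 18]
 [45 45 12 28 47 57 57 41 17  5 16 17 17 13 21 17 20]]
```

```bash
python3 - <<'E'
from h import *
r=np.load("av.npz");A=np.load("pics/L8.npz")
np.set_printoptions(linewidth=200)
for X in(r,A):
    g=X["side"]@[.114,.587,.299];print(g[178:200,224:250].astype(int))
for X in(r,A):
    g=X["top"]@[.114,.587,.299];print(g[168:182,242:258].astype(int))
E
```

```text
[[198 198 199 198 198 198 198 199 199 200 201 202 201 201 200 199 200 200 199 199 199 198 198 199 198 198]
 [199 199 199 199 200 200 201 203 203 205 206 206 207 206 206 205 205 204 203 202 201 200 199 199 198 198]
 [198 199 201 202 203 205 207 209 208 209 208 207 207 208 207 207 208 210 209 208 206 204 202 200 199 199]
 [201 202 205 208 207 207 207 208 206 205 203 201 199 199 199 199 202 205 209 211 211 208 206 204 202 200]
 [205 208 211 212 207 201 200 198 198 198 199 200 199 198 195 193 192 194 201 207 210 211 210 208 206 203]
 [210 212 213 212 207 198 195 198 202 205 207 208 208 208 206 204 201 197 195 199 208 212 211 209 208 206]
 [213 213 212 208 203 198 202 208 211 213 214 214 214 214 214 213 211 208 201 197 204 211 211 211 210 209]
 [215 211 208 207 201 202 210 214 216 216 216 216 216 216 215 216 215 214 209 202 203 208 210 211 211 210]
 [214 210 204 203 202 206 212 214 215 215 216 216 216 217 217 216 217 216 214 209 204 201 206 209 210 211]
 [214 208 197 196 201 208 212 213 213 214 214 214 215 216 216 216 216 216 214 210 198 191 199 207 209 209]
 [215 208 192 183 194 206 210 
[... 4787 characters left out ...]
 112 111 113 115 117 116 117]
 [114 119 120 120 120 116 111 113 116 114 111 112 116 117 116 117]
 [114 119 120 119 120 118 113 114 116 115 112 113 116 117 116 116]
 [114 119 120 120 121 119 114 113 113 115 115 115 116 117 117 115]
 [112 118 120 120 120 119 114 108 112 115 115 114 115 117 117 116]
 [112 118 120 118 120 119 113 107 112 116 115 114 114 116 116 116]
 [110 117 119 120 120 120 117 112 115 115 113 112 114 115 116 116]
 [108 115 118 119 120 121 117 117 118 114 110 109 112 113 115 116]
 [105 112 117 119 120 119 119 118 118 114 106 101 106 111 113 114]
 [103 106 113 117 119 120 119 118 117 114 107 100 100 103 106 110]
 [ 99  98 104 114 118 119 118 118 118 116 114 108 103  97  94 100]]
```

The side view shows the lid's rim and dark edge 1–2 px higher than at the start and still propped. The lever measures 101 mm long, flat at its spot. Next, the lid, with the jaws across the flange.

{"method": "jog_arm", "body": {
  "hand": [0.95,0.95,0.95,0.95,0.95,0.95,0.95],
  "xyz": [
    [-9.5,16.7,-0.8],
    [-9.5,16.7,-0.8],
    [-9.5,16.7,-0.8],
    [-9.5,16.7,-0.8],
    [-9.5,16.7,2],
    [-9.5,16.7,4],
    [-9.5,16.7,5]
  ],
  "twist": [0,0,0,0,0,0,0]
}}

```text
clock: 23.5
eef_pos: [0.5776, -0.0082, 0.1213]
tcp_rot: [-2.048, -2.377, 0.004]
ft_force: [-0.5, 0.1, -0.4]
finger_gap: 0.952
```

```bash
python3 -c "
from h import *
go(.578,-.0092,.112,8.5)"
```

```text
d [-0.1   0.03  0.93] twist -0.0 | pos [ 0.5776 -0.0082  0.1213] yaz 8.5 F [-0.5  0.1 -0.4] gap 0.952 t 23.5
```

{"method": "jog_arm", "body": {
  "hand": [0.88,0.88,0.88,0.88,0.88],
  "xyz": [
    [-0.1,0,0.6],
    [-0.1,0,1],
    [-0.1,0,1.4],
    [-0.1,0,1.6],
    [-0.1,0,1.6]
  ],
  "twist": [0,0,0,0,0]
}}

```text
clock: 24.12
eef_pos: [0.5805, -0.0098, 0.1079]
tcp_rot: [2.051, 2.38, 0.0]
ft_force: [1.2, 0.5, -0.2]
finger_gap: 0.881
```

{"method": "jog_arm", "body": {
  "hand": [0.88,0.88,0.88],
  "xyz": [
    [0,0,0.15],
    [0,0,0.3],
    [0,0,0.3]
  ],
  "twist": [0,0,0]
}}

```text
clock: 24.5
eef_pos: [0.5803, -0.0097, 0.1047]
tcp_rot: [-2.051, -2.379, 0.0]
ft_force: [-0.1, -0.3, -0.1]
finger_gap: 0.879
```

{"method": "jog_arm", "body": {
  "hand": [0.88,0.88,0.88],
  "xyz": [
    [0,0,0.15],
    [0,0,0.3],
    [0,0,0.3]
  ],
  "twist": [0,0,0]
}}

```text
clock: 24.88
eef_pos: [0.5802, -0.0098, 0.1016]
tcp_rot: [-2.051, -2.379, 0.0]
ft_force: [-0.6, 0.1, -0.3]
finger_gap: 0.881
```

{"method": "jog_arm", "body": {
  "hand": [0.88,0.88,0.88],
  "xyz": [
    [0,0,0.15],
    [0,0,0.3],
    [0,0,0.3]
  ],
  "twist": [0,0,0]
}}

```text
clock: 25.25
eef_pos: [0.5802, -0.0097, 0.0986]
tcp_rot: [-2.051, -2.379, 0.0]
ft_force: [-0.0, -0.1, -0.8]
finger_gap: 0.882
```

{"method": "jog_arm", "body": {
  "hand": [0.88,0.88,0.84,0.84],
  "xyz": [
    [0,0,0.15],
    [0,0,0.3],
    [0,0,0.3],
    [0,0,0.3]
  ],
  "twist": [0,0,0,0]
}}

```text
clock: 25.75
eef_pos: [0.5804, -0.0098, 0.0958]
tcp_rot: [-2.051, -2.38, 0.0]
ft_force: [-0.1, 0.4, -0.4]
finger_gap: 0.836
```

{"method": "jog_arm", "body": {
  "hand": [0.8,0.7,0.7,0.7],
  "xyz": [
    [0,0,0],
    [0,0,0],
    [0,0,0],
    [0,0,0]
  ],
  "twist": [0,0,0,0],
  "grip_force": 30
}}

```text
clock: 26.25
eef_pos: [0.5805, -0.0098, 0.0961]
tcp_rot: [2.051, 2.379, 0.0]
ft_force: [-0.5, -0.4, 3.3]
finger_gap: 0.731
```

The jaws stopped at 0.731, which is about 64 mm and matches the flange. Lift.

{"method": "jog_arm", "body": {
  "hand": [0.6,0.6,0.6,0.6,0.6,0.6,0.6],
  "xyz": [
    [0,0,0],
    [0,0,0],
    [0,0,-0.5],
    [0,0,-1],
    [0,0,-2],
    [0,0,-4],
    [0,0,-6]
  ],
  "twist": [0,0,0,0,0,0,0],
  "grip_force": 40
}}

```text
clock: 27.12
eef_pos: [0.5803, -0.0098, 0.1567]
tcp_rot: [-2.051, -2.38, 0.0]
ft_force: [0.2, -0.2, -0.9]
finger_gap: 0.725
```

```bash
python3 - <<'E'
from h import *
go(.5235,.278,.10,8.5)
A={n:np.mean([arm.capture(n).astype(float) for _ in range(3)],0) for n in("side","top")}
np.savez("pics/L9.npz",**A)
# tray centre from side too, with pixel-true mask
r=np.load("av.npz")
for n,b in(("top",(160,235,130,210)),("side",(235,300,150,250))):
    g=r[n]@[.114,.587,.299];k=g[b[0]:b[1],b[2]:b[3]]<80
    q=np.argwhere(k)[:,::-1].astype(np.float32)+[b[2],b[0]]
    bx=cv2.boxPoints(cv2.minAreaRect(q.astype(np.float32))) if n=="top" else np.array([q[q[:,0].argmin()],q[q[:,1].argmin()],q[q[:,0].argmax()],q[q[:,1].argmax()]])
    P=np.array([pt(n,*p,.012)[:2] for p in bx]);print(n,P.round(3).tolist(),P.mean(0).round(4))
E
```

```text
d [29.3  -1.38  5.67] twist -0.0 | pos [ 0.5803 -0.0098  0.1567] yaz 8.5 F [ 0.2 -0.2 -0.9] gap 0.725 t 27.125
top [[0.461, 0.379], [0.63, 0.344], [0.584, 0.174], [0.418, 0.213]] [0.5234 0.2776]
side [[0.621, 0.339], [0.583, 0.188], [0.423, 0.222], [0.46, 0.384]] [0.5217 0.2833]
```

{"method": "jog_arm", "body": {
  "hand": [0.6,0.6,0.6,0.6,0.6,0.6,0.6,0.6],
  "xyz": [
    [3,0,0],
    [7,-0.3,0],
    [11.5,-0.6,0],
    [16,-0.8,0],
    [20.5,-1,0],
    [25,-1.2,0],
    [28,-1.5,0],
    [29.4,-1.5,0]
  ],
  "twist": [0,0,0,0,0,0,0,0]
}}

```text
clock: 28.42
eef_pos: [0.5209, 0.2799, 0.1547]
tcp_rot: [-2.048, -2.381, 0.003]
ft_force: [0.3, 1.2, -0.5]
finger_gap: 0.729
```

```bash
python3 - <<'E'
from h import *
np.set_printoptions(linewidth=200)
go(.5225,.279,.02,8.5)
A={n:np.mean([arm.capture(n).astype(float) for _ in range(3)],0) for n in("side","top")}
np.savez("pics/L10.npz",**A)
g=A["side"]@[.114,.587,.299];print(g[176:200:2,220:256:2].astype(int))
g=A["top"]@[.114,.587,.299];print(g[158:194:3,244:280:3].astype(int))
E
```

```text
d [-0.1   0.17 13.46] twist 0.1 | pos [0.5209 0.2799 0.1547] yaz 8.6 F [ 0.3  1.2 -0.5] gap 0.729 t 28.425
[[204 203 204 203 203 203 204 203 203 203 203 203 204 203 204 204 204 203]
 [204 204 203 204 204 204 204 205 206 206 205 204 205 203 203 203 203 202]
 [203 204 205 206 209 214 216 217 217 217 216 215 212 208 203 204 203 204]
 [203 205 210 217 219 220 220 218 218 215 217 217 216 215 211 205 203 203]
 [204 212 220 220 218 213 196 175 164 165 185 207 216 217 215 212 205 204]
 [210 219 220 220 211 158 123 118 118 117 116 146 203 216 216 216 209 203]
 [211 221 221 220 202 126 112 115 116 116 114 128 200 215 215 212 203 203]
 [206 221 223 222 218 191 138 132 138 139 154 191 213 217 216 211 192 202]
 [182 207 221 222 222 219 206 204 205 208 214 219 219 218 207 175 169 201]
 [157 142 190 215 220 223 222 221 221 220 219 219 212 207 160 107 142 200]
 [162 102 120 154 174 190 205 208 207 203 193 182 159 136 105  98 134 192]
 [165 101 114 118 117 127 136 135 134 133 133 126 118 108 103  95 125 180]]
[[118 117 119 122 122 122 121 121 114  97  81 102]
 [100 116 123 122 121 121 120 122 122 118  98  92]
 [111 122 125 123 119 114 116 121 122 120 117  98]
 [122 122 123 117 104 117 107 104 120 119 121 103]
 [124 123 122 112 116 100 111 113 115 120 121 112]
 [123 124 121 120  77  74  83 110 117 119 119 115]
 [124 124 122 121  55  74  80 106 120 119 119 113]
 [121 124 122 121  93  68  70 100 118 119 117 106]
 [ 97 123 121 122 118 111 113 116 118 119 112 100]
 [ 79 106 122 121 120 118 118 117 118 117  88  95]
 [102  57 100 119 121 119 118 115 111  79  89  95]
 [103  95  66  51  71  87  84  63  59  97  94  95]]
```

The tin's mouth now shows dark, so the lid is in the gripper. Lower it into the tray.

{"method": "jog_arm", "body": {
  "hand": [0.6,0.6,0.6,0.6,0.6,0.6,0.6,0.6],
  "xyz": [
    [-0.1,0.1,3],
    [-0.1,0.1,6],
    [-0.1,0.1,9],
    [-0.1,0.1,11],
    [-0.1,0.1,12.4],
    [-0.1,0.1,13],
    [-0.1,0.1,13.4],
    [-0.1,0.1,13.4]
  ],
  "twist": [0,0,0,0,0,0,0,0]
}}

```text
clock: 29.72
eef_pos: [0.5237, 0.2781, 0.0222]
tcp_rot: [2.051, 2.379, 0.001]
ft_force: [-0.2, 1.0, -1.3]
finger_gap: 0.727
```

{"method": "jog_arm", "body": {
  "hand": [0.6,0.6,0.6,0.6],
  "xyz": [
    [0,0,0.3],
    [0,0,0.6],
    [0,0,0.8],
    [0,0,0.8]
  ],
  "twist": [0,0,0,0]
}}

```text
clock: 30.22
eef_pos: [0.5231, 0.2779, 0.0136]
tcp_rot: [-2.051, -2.38, 0.001]
ft_force: [0.1, -0.2, -1.1]
finger_gap: 0.728
```

{"method": "jog_arm", "body": {
  "hand": [0.6,0.6,0.6],
  "xyz": [
    [0,0,0.15],
    [0,0,0.3],
    [0,0,0.3]
  ],
  "twist": [0,0,0]
}}

```text
clock: 30.6
eef_pos: [0.5232, 0.2779, 0.0107]
tcp_rot: [-2.051, -2.38, 0.0]
ft_force: [0.4, 0.3, -2.2]
finger_gap: 0.73
```

{"method": "jog_arm", "body": {
  "hand": [0.6,0.6,0.6],
  "xyz": [
    [0,0,0.15],
    [0,0,0.3],
    [0,0,0.3]
  ],
  "twist": [0,0,0]
}}

```text
clock: 30.98
eef_pos: [0.5234, 0.278, 0.0078]
tcp_rot: [-2.051, -2.38, -0.0]
ft_force: [-0.5, 0.7, -0.6]
finger_gap: 0.727
```

{"method": "jog_arm", "body": {
  "hand": [0.6,0.6,0.6],
  "xyz": [
    [0,0,0.1],
    [0,0,0.2],
    [0,0,0.2]
  ],
  "twist": [0,0,0]
}}

```text
clock: 31.35
eef_pos: [0.5234, 0.2786, 0.0068]
tcp_rot: [-2.05, -2.379, -0.001]
ft_force: [-2.8, 1.4, 6.4]
finger_gap: 0.727
```

Contact with the tray floor at 6 N. Release and rise.

{"method": "jog_arm", "body": {
  "hand": [0.76,0.8,0.85,0.95,1,1,1,1],
  "xyz": [
    [0,0,0],
    [0,0,0],
    [0,0,-0.1],
    [0,0,-0.3],
    [0,0,-1],
    [0,0,-4],
    [0,0,-9],
    [0,0,-14]
  ],
  "twist": [0,0,0,0,0,0,0,0]
}}

```text
clock: 32.35
eef_pos: [0.523, 0.2778, 0.1474]
tcp_rot: [-2.051, -2.38, 0.0]
ft_force: [0.9, -0.5, -0.8]
finger_gap: 0.998
```

{"method": "jog_arm", "body": {
  "hand": [1,1,1,1,1,1],
  "xyz": [
    [0,0,-4],
    [0,4,-6],
    [0,10,-6],
    [-5,15,-6],
    [-10,15,-6],
    [-10,15,-6]
  ],
  "twist": [0,0,0,0,0,0]
}}

```text
clock: 33.1
eef_pos: [0.6879, 0.1973, 0.2058]
tcp_rot: [2.057, 2.374, -0.001]
ft_force: [-0.6, 0.5, 0.1]
finger_gap: 1.002
```

```bash
python3 - <<'E'
from h import *
go(.5225,.279,.02,8.5)
A={n:np.mean([arm.capture(n).astype(float) for _ in range(3)],0) for n in("side","top")}
np.savez("pics/L11.npz",**A);r=np.load("av.npz")
g={n:A[n]@[.114,.587,.299] for n in A}
np.set_printoptions(linewidth=220)
T=np.array([.5225,.2795])
for n in("top","side"):
    c=proj(n,[*T,.02]).astype(int);k=np.zeros_like(g[n],bool);k[c[1]-22:c[1]+22,c[0]-25:c[0]+25]=1
    m=(k&(g[n]-r[n]@[.114,.587,.299]>30)).astype(np.uint8)
    ct=max(cv2.findContours(m,0,1)[0],key=cv2.contourArea);e=cv2.fitEllipse(ct)
    print(n,"ellipse",np.round(e[0],1),np.round(e[1],1),round(e[2]),"centre rel tray",(pt(n,*e[0],.0215)[:2]-T).round(4))
    # expected ellipse of a level 64 mm disc at z .0213
    Q=np.array([proj(n,[*(pt(n,*e[0],.0213)[:2]+.032*np.array([np.cos(t),np.sin(t)])),.0213]) for t in np.linspace(0,6.28,40)],np.float32);f=cv2.fitEllipse(Q);print("  level disc",np.round(f[1],1),round(f[2]))
    print(g[n][c[1]-16:c[1]+17:2,c[0]-20:c[0]+21:2].astype(int))
# bystanders & lever
for nm,(x,y) in dict(brush=(225,125),pot=(285,118),jar=(328,123)).items():
    print(nm,np.abs(A["top"]-r["top"]).sum(2)[y-25:y+25,x-16:x+16].mean().round(1))
L8=np.load("pics/L8.npz")["side"];d=np.abs(A["side"]-L8).sum(2);print("lever region diff",d[210:255,260:295].mean().round(1))
E
```

```text
d [ 10.46 -15.21  18.57] twist -0.3 | pos [0.6879 0.1973 0.2058] yaz 8.2 F [-0.6  0.5  0.1] gap 1.002 t 33.1
top ellipse [164.1 197.4] [43.1 50.4] 1 centre rel tray [-0.0031  0.0172]
  level disc [19.4 20.3] 52
[[110 110 110 110 111 111 111 112 113 114 113 113 112 106  96  82  62  51  42  36  38]
 [111 109 110 110 110 111 111 111 113 114 113 113 112 107  98  84  66  51  46  35  37]
 [109 110 109 110 111 111 111 111 113 113 113 113 112 109 100  86  69  52  48  36  37]
 [110 109 110 109 110 111 111 112 112 113 114 113 112 109 101  89  72  52  48  37  37]
 [110 109 110 110 110 110 111 111 112 113 113 114 112 110 103  90  74  54  49  37  37]
 [111 110 109 110 111 110 112 113 112 113 114 114 113 110 103  93  76  57  53  40  36]
 [110 110 109 110 110 110 111 112 113 112 113 113 112 110 105  94  79  58  55  41  36]
 [109 110 110 110 109 110 111 112 112 112 113 114 113 111 106  95  80  62  52  42  36]
 [110 110 110 110 110 110 111 112 112 113 113 114 114 112 108  98  83  65  50  45  35]
 [109 110 109 110 110 110 111 111 112 113 113 114 114 112 107  99  85  68  52  50  37]
 [109 109 110 109 1
[... 1522 characters left out ...]
1 221 220 221 215 194 111  91  90  89  88]
 [ 90  89  88  88  94 162 207 218 219 218 220 219 218 218 202 146  93  89  89  89  87]
 [ 89  90  88  89  90 111 181 214 217 218 220 218 208 185 140 104  89  88  90  88  88]
 [ 89  89  90  90  90  91 128 178 199 199 180 165 160 122  95  90  88  89  89  89  88]
 [ 92  89  89  89  89  88  91  97 108 117 127 104 101  92  89  88  89  89  88  89  88]
 [ 92  88  89  89  90  89  90  91  90  91  93  91  90  91  90  88  91  89  89  90  89]
 [ 90  90  89  90  91  91  91  91  91  92  91  93  90  90  90  90  91  92  89  89  89]
 [ 89  89  90  92  90  93  91  91  91  93  91  91  91  91  91  91  90  90  89  87  79]]
brush 3.3
pot 2.9
jar 3.4
lever region diff 4.9
```

```bash
python3 -c "
from h import *
print(arm.hand_in())"
```

```text
the job is handed in; nothing more can be done
None
```

I levered the lid free with the dark-wood lever, set it down in the steel tray right way up, and left the lever flat on the bench. I handed the job in at about 33 s; it reports no verdict.

**How it went:** The tool cannot tilt, so I pitched the lever about 31° nose-down by pressing the rear of its grip on the tin's far rim. I slid the blade under the lug, lowered the grip about the heel until the load fell from 11.5 N to 5.7 N, and backed out. I laid the lever at about (0.40, 0.06), then gripped the lid across its flange, lifted it off and lowered it until it touched the tray floor at about 6 N.

**Last checks:**
- **Lid:** The side view shows it within about 2 mm of the tray's centre. Its outline is close to a level 64 mm disc: 17.5 x 23.4 px against 15.3 x 22.4, and the flange's thickness accounts for the difference.
- **Lever:** It measured 101 mm of grip length with its tip where expected. It had not moved since it was laid down.
- **Bystanders:** The jar, clay pot and brush show no change from the start.

**Not confirmed:**
- The arm hid the tray from the top camera, so the lid's final pose rests on the side view alone; the top-view fit there failed.
- The viewer's 12-picture limit was used up before the lid was lifted, so every later check was numeric only.
- The size of the lug's rise at the snap was inferred from the force drop and the 1 to 2 px shift afterwards, not measured directly.

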